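# Clear the socket rail into the roll-out tray

### The job

Put the socket set away: slide every socket along the T-track to its open end, lift it off and lay or stand it in the chest's extended tray, and put the ratchet handle in the tray too. When everything is in, press the red release lever all the way down, then push the tray fully home, without knocking over or shoving aside the spray can, jar or oil bottle.

Things in the scene. Friction and masses are not known exactly. Their poses are not given: they have to be found in the camera images.
- track: Aluminium T-track fixed on the bench, 54 mm wide, 360 mm long plus an 8 mm black block at its closed (-y) end, 18.5 mm high. Origin: middle of the 360 mm, on the bench; y runs along it to the open end, z up. Channel 38 mm wide, 9.5 mm high over a 5 mm floor; two lips above it leave an 18 mm slot. The lips run from y = -0.18 to +0.10 m.
- track_bay (a point): Centre of the open bay, on the channel floor (5 mm above the bench), 140 mm from the track's origin along its y. In the bay (track y from 0.10 to 0.18 m) the lips are cut away, side walls 14.5 mm high: there alone a holder lifts straight out. No stop at the open end, only a yellow stripe on the floor.
- socket_red: Steel socket on a red T-foot; may be absent. 220 g. Origin: centre of the foot's underside, z along the socket, up when it stands. Foot 34 (x) by 56 (y) by 7 mm, neck 12 by 40 mm up to 16 mm, then the round socket 30 mm across from 16 to 68 mm. Starts in the track, foot captive under the lips, y along the track, 2 mm play each way; those nearer the bay block the rest.
- socket_yellow: Steel socket on a yellow T-foot; may be absent. 220 g. Origin: centre of the foot's underside, z along the socket, up when it stands. Foot 34 (x) by 56 (y) by 7 mm, neck 12 by 40 mm up to 16 mm, then the round socket 32 mm across from 16 to 72 mm. Starts in the track, foot captive under the lips, y along the track, 2 mm play each way; those nearer the bay block the rest.
- socket_blue: Steel socket on a blue T-foot; may be absent. 220 g. Origin: centre of the foot's underside, z along the socket, up when it stands. Foot 34 (x) by 56 (y) by 7 mm, neck 12 by 40 mm up to 16 mm, then the round socket 34 mm across from 16 to 76 mm. Starts in the track, foot captive under the lips, y along the track, 2 mm play each way; those nearer the bay block the rest.
- socket_green: Steel socket on a green T-foot; may be absent. 220 g. Origin: centre of the foot's underside, z along the socket, up when it stands. Foot 34 (x) by 56 (y) by 7 mm, neck 12 by 40 mm up to 16 mm, then the round socket 36 mm across from 16 to 80 mm. Starts in the track, foot captive under the lips, y along the track, 2 mm play each way; those nearer the bay block the rest.
- ratchet: Ratchet handle lying on the bench beyond the track, red and black grip and a steel head, 150 mm long, 26 mm high, about 250 g. Origin: middle of its length, on its underside; x along it to the head, z up. Grip 24 mm wide, 22 mm high (2 to 24 mm above the underside), from x = -75 to +23 mm; head 36 mm across at x = 57 mm; balances near x = 10 mm.
- tray (a joint): Roll-out tray of the low blue chest: extension in m, 0 = fully home, 0.170 = fully out and locked (start), stop at 0.172. It slides away from the robot to go home, against about 2 N of friction plus 12 N per m/s. The chest is 110 mm high, its opening 100 mm high above the bench; it never moves during the work.
- tray_in (a point): Centre of the tray's inner floor (12 mm above the bench), moving with the tray; x is the way the tray slides home (into the chest), y to the left, z up. Inside 170 mm (x) by 230 mm (y), walls 6 mm thick, 43 mm above the floor; front panel 15 mm thick.
- tray_front (a point): Middle of the upper edge of the tray's blue front panel, on its outer face, 55 mm above the bench; same axes as tray_in. The panel is 242 mm wide, reaches down to 6 mm above the bench, and stays 45 mm in front of the chest when home. Push here to send the tray home.
- release (a joint): Red release lever of the slides, a paddle on the outside of the tray's right (-y) wall, hinged along the wall: 0 = up, locked; 0.55 rad = pressed down to its stop. At 0.42 or more its pawl clears the catch on the chest and the tray can go in. Moves with about 4 N at the pad and stays where it is left.
- release_pad (a point): Spot to press on the paddle's top face, 30 mm out from its hinge line; the paddle is 88 mm long and reaches 45 mm out from the tray wall. At rest the pad is 52 mm above the bench; it sinks about 15 mm at 0.5 rad. x is the tray's x.
- spray_can: Bystander: blue spray can, 64 mm across, 190 mm tall, standing; origin under its centre, z up.
- jar: Bystander: amber jar, 68 mm across, 85 mm tall, standing; origin under its centre, z up.
- oil_bottle: Bystander: white bottle with a red cap, 60 mm across, 160 mm tall, standing; origin under its centre, z up.
Mind the look-alikes: they are no part of the job. Leave any white or yellow look-alike of the ratchet alone. What is shaped like the socket_blue but orange is not meant.

How it is judged:
By the outcome, as a careful person would: the job done as asked, in the order asked, and still so for the second after the job is handed in, with the robot touching nothing.
Of socket_red, socket_yellow, socket_blue, socket_green only 3 to 4 are there at a start; the rules pass over those that are not, and their reading is None.
At some moment in a run one of ratchet may be knocked a few centimetres aside while the robot is not near it.
Once in a run the grip may slacken for a moment while it holds something.
It also fails if it takes over 210 s, if anything falls off the work surface, if the arm or the gripper's body presses on something with over 40 N, if the wrist force passes 120 N, or if a joint passes its speed limit or range.

### The arm

A 6-joint arm with a two-finger parallel gripper is mounted at the origin on the work surface. World frame = base frame: x ahead of the robot, y to its left, z up, the work surface at z = 0. Lengths are in m, angles in rad, forces in N, time in s.
With the tool pointing down it reaches from about 0.275 to 0.725 m from the base axis. Payload 5.6 kg.
Tool frame: the origin (TCP) lies midway between the tips of the shut fingers; the grasp point (between the pads) lies r.tcp_to_grasp behind it (r.tcp_to_grasp is the distance from the TCP to the grasp point, in m); z points along the fingers, y is the line along which they close (so a half turn about z gives the same grasp; the last joint's range is limited). The gripper opens to 85 mm and grips with 20 to 120 N. Pads are 22 mm wide; open, the fingers measure 114 mm over their backs; the gripper's body (76 mm by 85 mm) begins 54 mm behind the grasp point. The pads swing forward as they close: fully open they stand 13 mm farther back than shut.
Start: joints at [-1.003, 0.255, 0.108, 0, -1.424, -0.285], TCP at [0.153, -0.528, 0.231] pointing down, gripper open.
Joint ranges: [-2.95, 2.95], [-1.21, 1.97], [-1.09, 1.5], [-2.87, 1.71], [-2.94, -0.07], [-3.05, 3.05]. Speed limits (rad/s): [2.57, 2.57, 3.14, 3.14, 3.14, 3.14].

### API

Orientations are given as a unit quaternion [x, y, z, w].
In Python, from rig import r, viewer gives the robot as it stands.
- The arm moves only by the shell command python3 -m creep 'ROWS' [FORCE]. ROWS is JSON, a list of rows, each an object of numbers: "ax", "ay", "az": the turn, a rotation vector about the tool's x, y, z in rad; "dx", "dy", "dz": the shift along the tool's x, y, z in mm; "jaw": the opening, from -1 (shut) to 1 (fully open). A call has 1 to 20 rows; each row is the pose to reach, as a shift and turn from the pose commanded when the call began, along the tool's axes at that moment; what a row does not reach only later rows make up. A row lasts 1/8 s, in which the tool goes at most 62.5 mm and 10.7 degrees, less where a joint would pass 70% of its speed; a pose out of reach is approached as far as the arm can. A call with a gripper value outside its range is refused whole. The fingers move at their own pace and stop on an object; FORCE is the grip in N (left out, the last holds). Time passes only in rows, so rows that repeat a pose let the fingers close. It gives the time, the measured TCP pose, the force, the opening and the grip force at its end, in the units of the state.
- r.get_obs(): the state, without advancing time (a new reading comes with each control period).
- viewer.get_image(name): name is "side" or "top" or "wrist"; returns a dict with "img" (400x640x3 uint8, blue, green, red), "range_z" (400x640 float32, m along the optical axis (not along the pixel's ray), 0 where there is no reading), "mtx" (3x3 intrinsics, pixels), "camera_from_world" (4x4, takes a point from world to camera coordinates). Camera axes: x right, y down, z forward; pixel columns grow to the right and rows downward; lengths in m; the calibration is good to about 2 mm. A picture is of the moment at which its call begins.
- r.sign_off(): hands the job in; it is judged then, once.
The state is a dict: "clock": time; "qpos": joint angles; "qd": joint speeds; "joint_efforts": joint torques, N m; "tcp_pos": TCP position; "ee_rot": TCP orientation; "contact_force": force on the tool from outside, world axes, zero at the start; "wrist_torque": the same for the moment, N m; "grip_width": finger opening in m; "grasp_force": force on a finger pad.
Only numpy, scipy, OpenCV 4.12 (cv2) and the standard library are available. Lean on these libraries where they do the work, as an engineer would, in place of code of your own. Each camera call takes 0.05 s, during which the arm holds its last target. There are 200 camera calls.

## Working session

There is one attempt and no reset: what is moved stays moved. The work goes in short steps, Python scripts to look and compute and a shell command to move; the robot and the scene stay as the last step left them, time stands still between calls to the robot, and variables do not carry over. Pictures are saved under pics/ and viewed, at most 14 in all, crops included, and the job is handed in when it is done.

```bash
ls; mkdir -p pics; python3 - <<'E'
from rig import r, viewer
import cv2, numpy as np
o=r.get_obs()
for k,v in o.items(): print(k,np.round(v,3))
print(r.tcp_to_grasp)
for n in("top","side"):
    d=viewer.get_image(n); cv2.imwrite(f"pics/{n}0.png",d["img"]); np.savez(f"pics/{n}0.npz",**d)
    print(n,d["mtx"].round(1).tolist(),d["camera_from_world"].round(3).tolist())
E
```

```text
pics
clock 0.0
qpos [-1.003e+00  2.560e-01  1.070e-01 -1.000e-03 -1.424e+00 -2.850e-01]
qd [-0.001 -0.    -0.001 -0.001  0.    -0.   ]
joint_efforts [-2.0000e-03 -3.8662e+01  2.3794e+01  5.3650e+00 -6.0000e-03 -0.0000e+00]
tcp_pos [ 0.153 -0.528  0.23 ]
ee_rot [-0.141  0.99   0.001 -0.   ]
contact_force [ 0.041 -0.503  0.142]
wrist_torque [ 0.043  0.022 -0.045]
grasp_force 0.0
grip_width 0.085
0.0187
top [[389.7, 0.0, 319.9], [0.0, 389.7, 195.9], [0.0, 0.0, 1.0]] [[0.004, -1.0, 0.017, 0.049], [-0.999, -0.005, -0.053, 0.498], [0.053, -0.017, -0.998, 1.13], [0.0, 0.0, 0.0, 1.0]]
side [[365.8, 0.0, 324.0], [0.0, 365.8, 193.6], [0.0, 0.0, 1.0]] [[-0.774, -0.633, -0.021, 0.432], [-0.305, 0.402, -0.863, 0.175], [0.554, -0.662, -0.504, 0.766], [0.0, 0.0, 0.0, 1.0]]
```

View pics/top0.png

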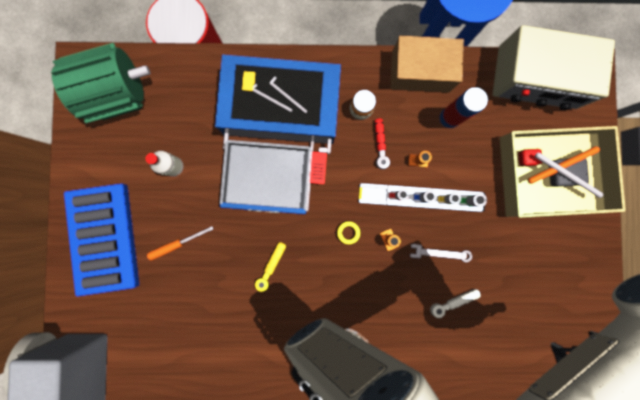

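View pics/side0.png

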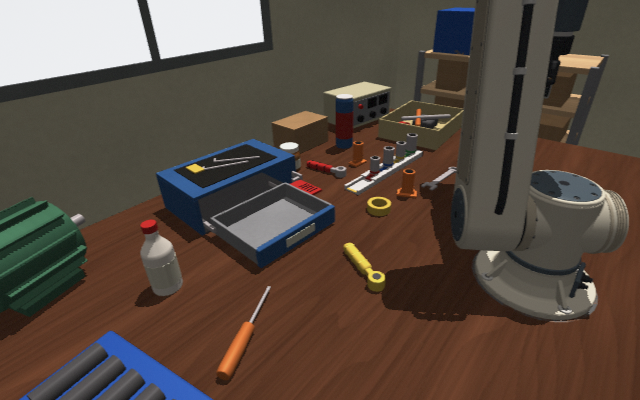

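The top view shows:
- **Track:** runs from (360,193), the bay with the yellow stripe, to (485,200). It holds four sockets.
- **Ratchet:** the red one at (381,142), with its head at (383,160). The yellow one at (270,267) and the white/grey ones at (440,253) and (457,303) are look-alikes.
- **Orange sockets:** (420,158) and (390,238), both decoys.
- **Tray and lever:** the tray is centred at about (266,177), with the red lever at (320,168).
- **Bystanders:** jar at (364,104), spray can at (465,105) and oil bottle at (163,162).

Next I'll confirm these in an enlarged crop and measure positions.

```bash
cat > h.py <<'E'
import numpy as np, cv2
from rig import r, viewer
from scipy.spatial.transform import Rotation as R
def shot(n,save=None):
    d=viewer.get_image(n)
    if save: cv2.imwrite(f"pics/{save}.png",d["img"])
    return d
def plane(d,uv,z):
    K=np.array(d["mtx"]);T=np.array(d["camera_from_world"]);Rm=T[:3,:3];c=-Rm.T@T[:3,3]
    uv=np.atleast_2d(np.asarray(uv,float)); ray=(np.linalg.inv(K)@np.c_[uv,np.ones(len(uv))].T).T@Rm
    return c+ray*((z-c[2])/ray[:,2])[:,None]
def cloud(d):
    K=np.array(d["mtx"]);T=np.array(d["camera_from_world"]);Z=d["range_z"];v,u=np.mgrid[:400,:640]
    P=np.stack([(u-K[0,2])/K[0,0]*Z,(v-K[1,2])/K[1,1]*Z,Z],-1)
    return (P-T[:3,3])@T[:3,:3]
def hsv(d): return cv2.cvtColor(d["img"],cv2.COLOR_BGR2HSV)
def tool():
    o=r.get_obs(); return o["tcp_pos"],R.from_quat(o["ee_rot"])
def go(p):  # shift in tool axes (mm) from measured TCP to world p
    t,q=tool(); return (q.inv().apply(np.asarray(p)-t)*1000).round(1)
E
python3 - <<'E'
from h import *
d=dict(np.load("pics/top0.npz")); im=d["img"]
cv2.imwrite("pics/crop1.png",cv2.resize(im[85:215,300:500],None,fx=4,fy=4,interpolation=cv2.INTER_CUBIC))
P=cloud(d)
def roi(u0,u1,v0,v1,zl,zh,name):
    Q=P[v0:v1,u0:u1].reshape(-1,3);Q=Q[(Q[:,2]>zl)&(Q[:,2]<zh)]
    if len(Q)<4: print(name,len(Q));return
    c,(w,h),a=cv2.minAreaRect(Q[:,:2].astype(np.float32)*1000)
    print(name,len(Q),"rect c",np.round(c,1),"wh",np.round([w,h],1),"ang",round(a,1),"z",np.percentile(Q[:,2],[5,50,95]).round(3))
roi(350,495,180,215,.010,.03,"track")
roi(350,495,180,215,.055,.09,"sockettops")
for a,b in((388,412),(415,440),(442,465),(466,492)): roi(a,b,180,215,.055,.09,"sock")
roi(370,395,115,170,.008,.04,"ratchet")
roi(215,312,205,216,.045,.07,"trayfront")
roi(312,330,145,190,.03,.07,"paddle")
roi(225,310,145,205,.005,.02,"trayfloor")
roi(350,378,85,120,.07,.1,"jar");roi(440,490,85,130,.15,.22,"can");roi(140,185,145,180,.1,.2,"bottle");roi(410,432,148,168,.02,.1,"orange1")
roi(375,405,225,250,.02,.1,"orange2")
roi(210,345,50,140,.1,.13,"chest")
E
```

```text
track 1221 rect c [ 497.4 -246.7] wh [366.3  54.5] ang 86.1 z [0.012 0.019 0.023]
sockettops 551 rect c [ 493.8 -283.8] wh [243.4  33.9] ang 86.8 z [0.06  0.079 0.087]
sock 102 rect c [ 501.3 -176. ] wh [28.1 28.1] ang 42.8 z [0.061 0.073 0.077]
sock 145 rect c [ 496.8 -249.5] wh [32.4 32.5] ang 56.7 z [0.061 0.081 0.085]
sock 128 rect c [ 492.1 -320.1] wh [29.7 30.7] ang 79.8 z [0.06  0.077 0.08 ]
sock 176 rect c [ 487.4 -386.2] wh [34.8 33.1] ang 49.7 z [0.06  0.085 0.089]
ratchet 426 rect c [ 655.9 -127.8] wh [148.1  34.3] ang 2.7 z [0.014 0.023 0.028]
trayfront 401 rect c [458.3 213. ] wh [ 22.6 238. ] ang 0.2 z [0.051 0.055 0.059]
paddle 454 rect c [587.4  51. ] wh [103.9  48.2] ang 0.3 z [0.048 0.052 0.058]
trayfloor 4469 rect c [561.1 206.2] wh [175.5 244.7] ang 0.4 z [0.009 0.012 0.016]
jar 377 rect c [761.5 -67.5] wh [58.4 57.9] ang 16.1 z [0.079 0.085 0.088]
can 617 rect c [ 734.4 -334.1] wh [61.7 60.6] ang 88.6 z [0.158 0.189 0.193]
bottle 383 rect c [583.2 481.8] wh [45.9 55.5] ang 67.2 z [0.103 0.118 0.161]
orange1 179 rect c [ 606.6 -238.5] wh [31.2 33.7] ang 6.7 z [0.027 0.075 0.079]
orange2 159 rect c [ 373.2 -149.7] wh [32.3 32.9] ang 4.4 z [0.031 0.076 0.08 ]
chest 8686 rect c [768.1 169.5] wh [325.3 201.7] ang 85.9 z [0.108 0.111 0.116]
```

View pics/crop1.png

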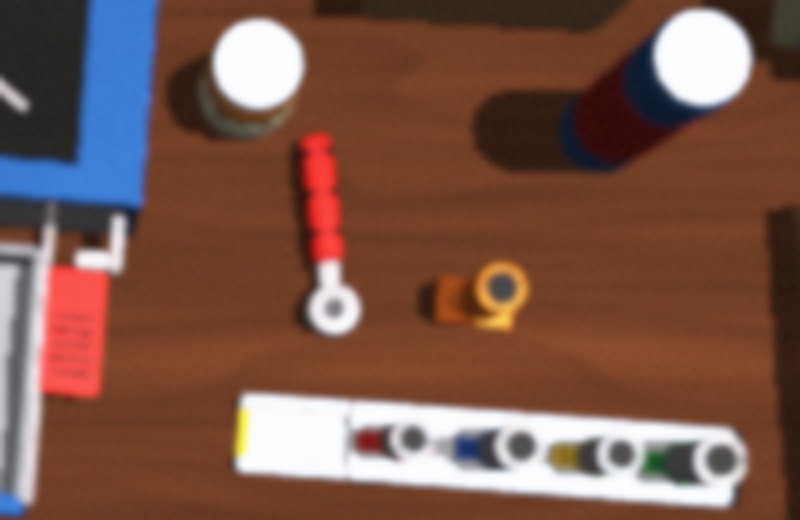

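In the crop (4x, offset 300,85):
- **In the track, counting back from the bay:** red (392,195), blue (417,197), yellow (441,199) and green (464,200). All four are present, and their tops match the listed heights.
- **Ratchet:** the only red-gripped one is at (381,140), head at (383,162), lying beyond the track. It fits the description.
- **Left alone:** the orange socket at (420,158).

I'll refine the track axis and the socket axes.

```bash
python3 - <<'E'
from h import *
d=dict(np.load("pics/top0.npz")); P=cloud(d)
C=[]
for (a,b),h in zip(((388,412),(415,440),(442,465),(466,492)),(.073,.081,.077,.085)):
    Q=P[180:215,a:b].reshape(-1,3);Q=Q[abs(Q[:,2]-h)<.006]
    c,s,_=cv2.minAreaRect(Q[:,:2].astype(np.float32)*1000);C.append(c);print(len(Q),np.round(c,1),np.round(s,1),Q[:,2].mean().round(3))
C=np.array(C);sl=np.polyfit(C[:,1],C[:,0],1);print("socket line",sl,np.degrees(np.arctan(sl[0])),"x at",np.polyval(sl,-100))
Q=P[180:215,350:495].reshape(-1,3);Q=Q[(Q[:,2]>.012)&(Q[:,2]<.024)]*1000
# edges per y-bin
e=[]
for y in range(-420,-70,10):
    q=Q[abs(Q[:,1]-y)<5]
    if len(q)>5:e.append((y,q[:,0].min(),q[:,0].max()))
e=np.array(e);print("lo",np.polyfit(e[:,0],e[:,1],1),"hi",np.polyfit(e[:,0],e[:,2],1));print("y range",Q[:,1].min(),Q[:,1].max())
# yellow stripe
m=cv2.inRange(hsv(d),(22,120,120),(35,255,255));m[:,:355]=0;m[:,370:]=0;m[:180]=0;m[210:]=0
v,u=np.nonzero(m);print("stripe",plane(d,np.c_[u,v],.005).mean(0),len(u))
t,q=tool();print("to above red",go([C[0][0]/1e3,C[0][1]/1e3,.13]))
E
```

```text
94 [ 501.3 -176. ] [28.1 28.1] 0.073
121 [ 497.2 -250.2] [33.3 30.8] 0.082
103 [ 492.2 -320.3] [29.6 30.8] 0.077
138 [ 487.2 -386.4] [34.5 32.8] 0.086
socket line [6.76245668e-02 5.13616665e+02] 3.8687121320100935 x at 506.854208408651
lo [6.88161135e-02 4.88139179e+02] hi [6.72460446e-02 5.39896794e+02]
y range -430.6274435620125 -62.585933681749474
stripe [ 0.5106654  -0.06625284  0.005     ] 26
to above red [-432.3  240.5  100.9]
```

```bash
python3 -m creep '[{"dx":-432,"dy":241,"dz":90,"az":-1.22,"jaw":0.4},{"dx":-432,"dy":241,"dz":90,"az":-1.22,"jaw":0.4},{"dx":-432,"dy":241,"dz":90,"az":-1.22,"jaw":0.4},{"dx":-432,"dy":241,"dz":90,"az":-1.22,"jaw":0.4},{"dx":-432,"dy":241,"dz":90,"az":-1.22,"jaw":0.4},{"dx":-432,"dy":241,"dz":90,"az":-1.22,"jaw":0.4},{"dx":-432,"dy":241,"dz":90,"az":-1.22,"jaw":0.4},{"dx":-432,"dy":241,"dz":90,"az":-1.22,"jaw":0.4},{"dx":-432,"dy":241,"dz":90,"az":-1.22,"jaw":0.4},{"dx":-432,"dy":241,"dz":90,"az":-1.22,"jaw":0.4},{"dx":-432,"dy":241,"dz":90,"az":-1.22,"jaw":0.4}]' 50
cat > st.py <<'E'
from h import *
import sys
o=r.get_obs();t,q=tool();Y=q.apply([0,1,0])
print("t",round(o["clock"],2),"tcp",(t*1000).round(1),"yaw tool y",np.degrees(np.arctan2(Y[1],Y[0])).round(2),"tilt",np.round(q.apply([0,0,1])[:2],3),"F",np.round(o["contact_force"],1),"w",round(o["grip_width"]*1000,1),"gf",round(o["grasp_force"],1),"q6",round(o["qpos"][5],2))
for a in sys.argv[1:]: print(a,go(np.array(eval(a))/1000))
E
python3 st.py "[501.7,-176,30]" "[506.7,-101,30]"
```

```text
t 0.1 tcp [ 153.4 -527.7  230.5] yaw tool y 106.2 tilt [-0.001  0.002] F [ 0.8 -0.2  0.5] w 85.3 gf 0.0 q6 -0.28
[501.7,-176,30] [-432.6  240.2  200.9]
[506.7,-101,30] [-458.3  310.9  201. ]schema error: expected keys ax, ay, az, dx, dy, dz, jaw
```

```bash
python3 -m creep '[{"ax":0,"ay":0,"dx":-432,"dy":241,"dz":90,"az":-1.22,"jaw":0.4},{"ax":0,"ay":0,"dx":-432,"dy":241,"dz":90,"az":-1.22,"jaw":0.4},{"ax":0,"ay":0,"dx":-432,"dy":241,"dz":90,"az":-1.22,"jaw":0.4},{"ax":0,"ay":0,"dx":-432,"dy":241,"dz":90,"az":-1.22,"jaw":0.4},{"ax":0,"ay":0,"dx":-432,"dy":241,"dz":90,"az":-1.22,"jaw":0.4},{"ax":0,"ay":0,"dx":-432,"dy":241,"dz":90,"az":-1.22,"jaw":0.4},{"ax":0,"ay":0,"dx":-432,"dy":241,"dz":90,"az":-1.22,"jaw":0.4},{"ax":0,"ay":0,"dx":-432,"dy":241,"dz":90,"az":-1.22,"jaw":0.4},{"ax":0,"ay":0,"dx":-432,"dy":241,"dz":90,"az":-1.22,"jaw":0.4},{"ax":0,"ay":0,"dx":-432,"dy":241,"dz":90,"az":-1.22,"jaw":0.4},{"ax":0,"ay":0,"dx":-432,"dy":241,"dz":90,"az":-1.22,"jaw":0.4},{"ax":0,"ay":0,"dx":-432,"dy":241,"dz":90,"az":-1.22,"jaw":0.4}]' 50
python3 st.py "[501.7,-176,30]" "[506.7,-101,30]"
```

```text
clock: 1.6
tcp_pos: [0.5005, -0.1771, 0.1417]
ee_rot: [-0.682, 0.731, -0.0, 0.0]
contact_force: [0.1, -0.5, 0.2]
grip_width: 0.0601
grasp_force: 0.0
t 1.6 tcp [ 500.5 -177.1  141.7] yaw tool y 176.01 tilt [ 0.001 -0.   ] F [ 0.1 -0.5  0.2] w 60.1 gf 0.0 q6 -0.02
[501.7,-176,30] [ -1.2  -1.  111.7]
[506.7,-101,30] [-76.3  -0.8 111.7]
```

```bash
python3 -m creep '[{"ax":0,"ay":0,"az":0,"dx":-1,"dy":-1,"dz":60,"jaw":0.4},{"ax":0,"ay":0,"az":0,"dx":-1,"dy":-1,"dz":95,"jaw":0.4},{"ax":0,"ay":0,"az":0,"dx":-1,"dy":-1,"dz":111,"jaw":0.4},{"ax":0,"ay":0,"az":0,"dx":-1,"dy":-1,"dz":111,"jaw":0.4},{"ax":0,"ay":0,"az":0,"dx":-1,"dy":-1,"dz":111,"jaw":0.0},{"ax":0,"ay":0,"az":0,"dx":-1,"dy":-1,"dz":111,"jaw":-0.6},{"ax":0,"ay":0,"az":0,"dx":-1,"dy":-1,"dz":111,"jaw":-1},{"ax":0,"ay":0,"az":0,"dx":-1,"dy":-1,"dz":111,"jaw":-1},{"ax":0,"ay":0,"az":0,"dx":-1,"dy":-1,"dz":111,"jaw":-1},{"ax":0,"ay":0,"az":0,"dx":-1,"dy":-1,"dz":111,"jaw":-1}]' 50
python3 st.py "[506.8,-101,30]"
```

```text
clock: 2.85
tcp_pos: [0.5025, -0.1755, 0.0316]
ee_rot: [-0.683, 0.731, -0.001, 0.0]
contact_force: [-3.1, 1.1, 5.7]
grip_width: 0.029
grasp_force: 49.2
t 2.85 tcp [ 502.5 -175.5   31.6] yaw tool y 176.12 tilt [ 0.001 -0.001] F [-3.1  1.1  5.7] w 29.0 gf 49.2 q6 -0.03
[506.8,-101,30] [-74.7   0.7   1.5]
```

```bash
python3 -m creep '[{"ax":0,"ay":0,"az":0,"dx":-8,"dy":0,"dz":0,"jaw":-1},{"ax":0,"ay":0,"az":0,"dx":-20,"dy":0,"dz":0,"jaw":-1},{"ax":0,"ay":0,"az":0,"dx":-35,"dy":0,"dz":0,"jaw":-1},{"ax":0,"ay":0,"az":0,"dx":-50,"dy":0,"dz":0,"jaw":-1},{"ax":0,"ay":0,"az":0,"dx":-63,"dy":0,"dz":0,"jaw":-1},{"ax":0,"ay":0,"az":0,"dx":-73,"dy":0,"dz":0,"jaw":-1},{"ax":0,"ay":0,"az":0,"dx":-73,"dy":0,"dz":0,"jaw":-1},{"ax":0,"ay":0,"az":0,"dx":-73,"dy":0,"dz":0,"jaw":-1}]' 50
python3 - <<'E'
from h import *
shot("wrist","w1")
E
python3 st.py "[506.8,-103,30]"
```

```text
clock: 3.85
tcp_pos: [0.5075, -0.1024, 0.0316]
ee_rot: [-0.683, 0.731, -0.001, 0.0]
contact_force: [-3.1, 1.3, 7.5]
grip_width: 0.0284
grasp_force: 49.5
t 3.9 tcp [ 507.5 -102.4   31.6] yaw tool y 176.13 tilt [ 0.001 -0.   ] F [-2.3  1.5  7. ] w 28.7 gf 49.5 q6 -0.17
[506.8,-103,30] [0.7 0.6 1.6]
```

View pics/w1.png

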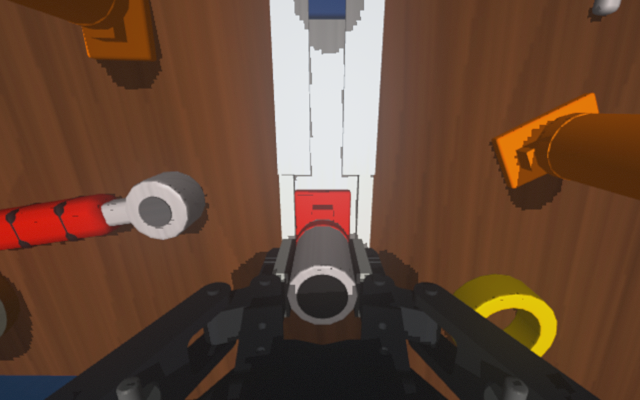

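The red foot's edge, at about (322,190), is past the lips, whose edge is at row 175. It sits fully in the bay, held at (322,265). Before placing it I'll measure the tray walls.

```bash
python3 - <<'E'
from h import *
d=dict(np.load("pics/top0.npz")); P=cloud(d)*1000; 
A=P[120:225,195:345].reshape(-1,3)
for x in (470,500,530,560,590,620):
    q=A[abs(A[:,0]-x)<4]; w=np.sort(q[(q[:,2]>48)&(q[:,2]<62)][:,1]); f=np.sort(q[(q[:,2]>5)&(q[:,2]<20)&(q[:,1]>60)&(q[:,1]<345)][:,1])
    cl=np.split(w,np.nonzero(np.diff(w)>8)[0]+1)
    print(x,"wall",[(c[0].round(),c[-1].round(),len(c)) for c in cl if len(c)],"floor",f[[0,-1]].round() if len(f) else None, len(f))
for y in (120,200,290):
    q=A[abs(A[:,1]-y)<4]; w=np.sort(q[(q[:,2]>48)&(q[:,2]<62)][:,0]); f=np.sort(q[(q[:,2]>8)&(q[:,2]<16)&(q[:,0]>455)&(q[:,0]<680)][:,0]);t=np.sort(q[q[:,2]>105][:,0])
    print(y,"wall",w.round(),"floor",f[[0,-1]].round(),"chest",t[0])
Z=P[...,2]; m=cv2.inRange(hsv(d),(0,150,120),(8,255,255));m[:, :305]=0;m[:,335:]=0;m[:140]=0;m[195:]=0
Q=P[m>0];print("paddle",Q.min(0).round(),Q.max(0).round(),Q.mean(0).round())
for y in (30,40,50,60,70): 
    q=Q[abs(Q[:,1]-y)<4];print(y,q[:,2].mean() if len(q) else None)
E
```

```text
470 wall [(np.float64(94.0), np.float64(97.0), 6), (np.float64(162.0), np.float64(333.0), 146)] floor [101. 239.] 90
500 wall [(np.float64(92.0), np.float64(94.0), 5), (np.float64(327.0), np.float64(331.0), 6)] floor [ 98. 328.] 237
530 wall [(np.float64(86.0), np.float64(92.0), 7), (np.float64(325.0), np.float64(328.0), 6)] floor [ 95. 326.] 223
560 wall [(np.float64(41.0), np.float64(92.0), 47), (np.float64(323.0), np.float64(329.0), 6)] floor [ 96. 323.] 189
590 wall [(np.float64(41.0), np.float64(89.0), 51), (np.float64(321.0), np.float64(324.0), 6)] floor [ 93. 340.] 191
620 wall [(np.float64(27.0), np.float64(87.0), 44), (np.float64(319.0), np.float64(324.0), 7)] floor [ 90. 318.] 206
120 wall [450. 450. 450. 453. 453. 453. 456. 456. 456. 459. 459. 459. 461. 461.
 462. 634. 635. 635. 638. 638. 638. 640. 640.] floor [465. 673.] chest 665.2807691537794
200 wall [455. 455. 455. 458. 458. 458. 461. 461. 461. 464. 464. 464. 467. 467.
 467. 470. 470. 640. 640. 640. 642. 642. 643. 645. 645. 646.] floor [471. 675.] chest 670.6572347608245
290 wall [463. 463. 463. 466. 466. 466. 469. 469. 469. 472. 472. 472. 475. 475.
 475. 647. 648. 649. 650. 651. 651.] floor [479. 647.] chest 677.7710140823391
paddle [437.  31.  -6.] [ 636.   78. 1154.] [576.  55.  50.]
30 0.04388000192839631
40 32.56822570122092
50 48.667478206598304
60 47.82625129135884
70 89.89625912821994
```

```bash
python3 -m creep '[{"ax":0,"ay":0,"az":0,"dx":0,"dy":0,"dz":-10,"jaw":-1},{"ax":0,"ay":0,"az":0,"dx":0,"dy":0,"dz":-30,"jaw":-1},{"ax":0,"ay":0,"az":0,"dx":0,"dy":0,"dz":-60,"jaw":-1},{"ax":0,"ay":0,"az":0,"dx":0,"dy":0,"dz":-90,"jaw":-1},{"ax":0,"ay":0,"az":0,"dx":-30,"dy":-8,"dz":-95,"jaw":-1},{"ax":0,"ay":0,"az":0,"dx":-70,"dy":-20,"dz":-95,"jaw":-1},{"ax":0,"ay":0,"az":0,"dx":-115,"dy":-33,"dz":-95,"jaw":-1},{"ax":0,"ay":0,"az":0,"dx":-160,"dy":-46,"dz":-95,"jaw":-1},{"ax":0,"ay":0,"az":0,"dx":-200,"dy":-57,"dz":-95,"jaw":-1},{"ax":0,"ay":0,"az":0,"dx":-231,"dy":-65,"dz":-95,"jaw":-1},{"ax":0,"ay":0,"az":0,"dx":-231,"dy":-65,"dz":-75,"jaw":-1},{"ax":0,"ay":0,"az":0,"dx":-231,"dy":-65,"dz":-75,"jaw":-1}]' 50
python3 - <<'E'
from h import *
shot("side","s1");cv2.imwrite("pics/s1c.png",cv2.resize(cv2.imread("pics/s1.png")[100:280,140:440],None,fx=2,fy=2))
E
python3 st.py "[588.3,123.5,38]"
```

```text
clock: 5.4
tcp_pos: [0.5862, 0.1236, 0.1037]
ee_rot: [-0.683, 0.731, 0.001, -0.002]
contact_force: [0.1, -0.7, -1.6]
grip_width: 0.0291
grasp_force: 49.7
t 5.45 tcp [587.1 123.4 104.9] yaw tool y 176.11 tilt [-0.002 -0.001] F [ 0.6  0.7 -2. ] w 28.6 gf 49.7 q6 -0.54
[588.3,123.5,38] [-0.3 -1.3 66.9]
```

View pics/s1c.png

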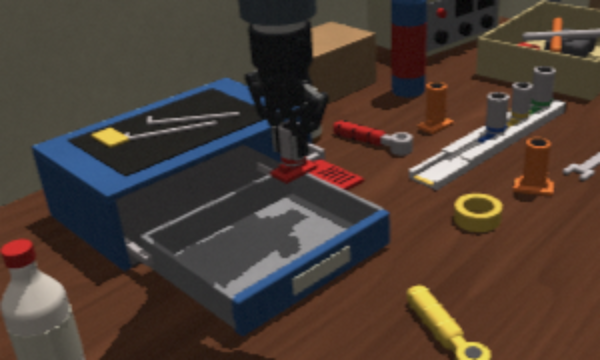

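The red socket (290,170 in the crop) is held over the tray's right rear corner. Next I lower it, release, and retreat.

```bash
python3 -m creep '[{"ax":0,"ay":0,"az":0,"dx":0,"dy":-1,"dz":30,"jaw":-1},{"ax":0,"ay":0,"az":0,"dx":0,"dy":-1,"dz":55,"jaw":-1},{"ax":0,"ay":0,"az":0,"dx":0,"dy":-1,"dz":63,"jaw":-1},{"ax":0,"ay":0,"az":0,"dx":0,"dy":-1,"dz":67,"jaw":-1},{"ax":0,"ay":0,"az":0,"dx":0,"dy":-1,"dz":67,"jaw":-1}]' 50
python3 st.py
```

```text
clock: 6.08
tcp_pos: [0.5893, 0.1237, 0.0393]
ee_rot: [-0.683, 0.731, -0.0, 0.001]
contact_force: [-0.1, 0.2, -1.6]
grip_width: 0.029
grasp_force: 49.8
t 6.08 tcp [589.3 123.7  39.3] yaw tool y 176.1 tilt [0.002 0.   ] F [-0.1  0.2 -1.6] w 29.0 gf 49.8 q6 -0.53
```

```bash
python3 -m creep '[{"ax":0,"ay":0,"az":0,"dx":0,"dy":0,"dz":1.5,"jaw":-1},{"ax":0,"ay":0,"az":0,"dx":0,"dy":0,"dz":1.5,"jaw":-0.2},{"ax":0,"ay":0,"az":0,"dx":0,"dy":0,"dz":1.5,"jaw":0},{"ax":0,"ay":0,"az":0,"dx":0,"dy":0,"dz":1.5,"jaw":0},{"ax":0,"ay":0,"az":0,"dx":0,"dy":0,"dz":-20,"jaw":0},{"ax":0,"ay":0,"az":0,"dx":0,"dy":0,"dz":-60,"jaw":0},{"ax":0,"ay":0,"az":0,"dx":10,"dy":2,"dz":-95,"jaw":0.2},{"ax":0,"ay":0,"az":0,"dx":65,"dy":12,"dz":-95,"jaw":0.4},{"ax":0,"ay":0,"az":0,"dx":125,"dy":22,"dz":-95,"jaw":0.4},{"ax":0,"ay":0,"az":0,"dx":185,"dy":32,"dz":-95,"jaw":0.4},{"ax":0,"ay":0,"az":0,"dx":245,"dy":43,"dz":-95,"jaw":0.4},{"ax":0,"ay":0,"az":0,"dx":305,"dy":54,"dz":-95,"jaw":0.4},{"ax":0,"ay":0,"az":0,"dx":360,"dy":63,"dz":-95,"jaw":0.4},{"ax":0,"ay":0,"az":0,"dx":379,"dy":66,"dz":-95,"jaw":0.4},{"ax":0,"ay":0,"az":0,"dx":379,"dy":66,"dz":-95,"jaw":0.4},{"ax":0,"ay":0,"az":0,"dx":379,"dy":66,"dz":-95,"jaw":0.4}]' 50
cat > look.py <<'E'
from h import *
d=shot("top","t_"+str(int(r.get_obs()["clock"])));P=cloud(d)*1000
# tray content, tray-local coords
u=np.array([.9975,-.07]);v=np.array([.07,.9975])
M=P.copy();rel=P[...,:2]-[556,206];lx=rel@u;ly=rel@v
m=((abs(lx)<78)&(abs(ly)<108)&(P[...,2]>22)).astype(np.uint8)
n,L,s,c=cv2.connectedComponentsWithStats(m)
for i in range(1,n):
    if s[i,4]>8:
        k=L==i;print("tray blob",s[i,4],"uv",c[i].round(),"lx",lx[k].min().round(),lx[k].max().round(),"ly",ly[k].min().round(),ly[k].max().round(),"ztop",np.percentile(P[k][:,2],95).round())
E
python3 look.py; python3 st.py "[497,-250,31.5]"
```

```text
clock: 8.07
tcp_pos: [0.4974, -0.2492, 0.1332]
ee_rot: [-0.683, 0.731, 0.0, 0.0]
contact_force: [0.7, -0.4, -0.6]
grip_width: 0.0599
grasp_force: 0.0
tray blob 128 uv [296. 162.] lx 26.0 56.0 ly -100.0 -62.0 ztop 84.0
t 8.12 tcp [ 497.5 -249.   133.3] yaw tool y 176.18 tilt [0. 0.] F [ 0.  -0.   0.3] w 59.8 gf 0.0 q6 0.12
[497,-250,31.5] [  1.    0.4 101.8]
```

```bash
python3 -m creep '[{"ax":0,"ay":0,"az":0,"dx":1,"dy":0,"dz":55,"jaw":0.4},{"ax":0,"ay":0,"az":0,"dx":1,"dy":0,"dz":90,"jaw":0.4},{"ax":0,"ay":0,"az":0,"dx":1,"dy":0,"dz":102,"jaw":0.2},{"ax":0,"ay":0,"az":0,"dx":1,"dy":0,"dz":102,"jaw":0},{"ax":0,"ay":0,"az":0,"dx":1,"dy":0,"dz":102,"jaw":-0.6},{"ax":0,"ay":0,"az":0,"dx":1,"dy":0,"dz":102,"jaw":-1},{"ax":0,"ay":0,"az":0,"dx":1,"dy":0,"dz":102,"jaw":-1},{"ax":0,"ay":0,"az":0,"dx":1,"dy":0,"dz":102,"jaw":-1},{"ax":0,"ay":0,"az":0,"dx":-8,"dy":0,"dz":102,"jaw":-1},{"ax":0,"ay":0,"az":0,"dx":-22,"dy":0,"dz":102,"jaw":-1},{"ax":0,"ay":0,"az":0,"dx":-40,"dy":0,"dz":102,"jaw":-1},{"ax":0,"ay":0,"az":0,"dx":-58,"dy":0,"dz":102,"jaw":-1},{"ax":0,"ay":0,"az":0,"dx":-76,"dy":0,"dz":102,"jaw":-1},{"ax":0,"ay":0,"az":0,"dx":-94,"dy":0,"dz":102,"jaw":-1},{"ax":0,"ay":0,"az":0,"dx":-112,"dy":0,"dz":102,"jaw":-1},{"ax":0,"ay":0,"az":0,"dx":-130,"dy":0,"dz":102,"jaw":-1},{"ax":0,"ay":0,"az":0,"dx":-140,"dy":0,"dz":102,"jaw":-1},{"ax":0,"ay":0,"az":0,"dx":-146,"dy":0,"dz":102,"jaw":-1},{"ax":0,"ay":0,"az":0,"dx":-146,"dy":0,"dz":102,"jaw":-1}]' 50
cat > bay.py <<'E'
from h import *
# foot vs bay, from the wrist camera: foot colour pixels cast on foot's top plane (z=12 mm)
import sys
rng={"red":((0,150,60),(8,255,255)),"blue":((105,100,40),(130,255,255)),"yellow":((20,100,60),(35,255,255)),"green":((45,80,40),(85,255,255))}[sys.argv[1]]
d=shot("wrist");m=cv2.inRange(hsv(d),*rng);v,u=np.nonzero(m)
p=plane(d,np.c_[u,v],.012)*1000;k=abs(p[:,0]-(513.6+.0676*p[:,1]))<17;p=p[k]
ty=(p[:,:2]-[497.3,-242.7])@[.0675,.9977]
print("n",k.sum(),"foot track-y",np.percentile(ty,[2,98]).round(1))
E
python3 bay.py blue; python3 st.py
```

```text
clock: 10.5
tcp_pos: [0.5075, -0.1049, 0.0327]
ee_rot: [-0.683, 0.73, -0.001, 0.0]
contact_force: [-3.1, -1.4, 5.4]
grip_width: 0.0332
grasp_force: 49.0
n 1931 foot track-y [111.  136.6]
t 10.55 tcp [ 507.5 -105.    32.7] yaw tool y 176.14 tilt [ 0.002 -0.001] F [-4.5 -1.9  6.6] w 32.8 gf 49.0 q6 -0.17
```

```bash
python3 -m creep '[{"ax":0,"ay":0,"az":0,"dx":0,"dy":0,"dz":-10,"jaw":-1},{"ax":0,"ay":0,"az":0,"dx":0,"dy":0,"dz":-35,"jaw":-1},{"ax":0,"ay":0,"az":0,"dx":0,"dy":0,"dz":-70,"jaw":-1},{"ax":0,"ay":0,"az":0,"dx":-10,"dy":-2,"dz":-100,"jaw":-1},{"ax":0,"ay":0,"az":0,"dx":-50,"dy":-12,"dz":-110,"jaw":-1},{"ax":0,"ay":0,"az":0,"dx":-100,"dy":-22,"dz":-110,"jaw":-1},{"ax":0,"ay":0,"az":0,"dx":-150,"dy":-33,"dz":-110,"jaw":-1},{"ax":0,"ay":0,"az":0,"dx":-200,"dy":-44,"dz":-110,"jaw":-1},{"ax":0,"ay":0,"az":0,"dx":-250,"dy":-55,"dz":-110,"jaw":-1},{"ax":0,"ay":0,"az":0,"dx":-285,"dy":-62,"dz":-110,"jaw":-1},{"ax":0,"ay":0,"az":0,"dx":-300,"dy":-65,"dz":-105,"jaw":-1},{"ax":0,"ay":0,"az":0,"dx":-300,"dy":-65,"dz":-85,"jaw":-1},{"ax":0,"ay":0,"az":0,"dx":-300,"dy":-65,"dz":-55,"jaw":-1},{"ax":0,"ay":0,"az":0,"dx":-300,"dy":-65,"dz":-30,"jaw":-1},{"ax":0,"ay":0,"az":0,"dx":-300,"dy":-65,"dz":-14,"jaw":-1},{"ax":0,"ay":0,"az":0,"dx":-300,"dy":-65,"dz":-9,"jaw":-1},{"ax":0,"ay":0,"az":0,"dx":-300,"dy":-65,"dz":-7,"jaw":-1},{"ax":0,"ay":0,"az":0,"dx":-300,"dy":-65,"dz":-7,"jaw":-1}]' 50
python3 st.py "[493,-319.5,131]"
```

```text
clock: 12.8
tcp_pos: [0.5931, 0.1904, 0.0398]
ee_rot: [-0.683, 0.731, -0.001, 0.001]
contact_force: [-0.1, -2.5, 2.7]
grip_width: 0.033
grasp_force: 50.2
t 12.8 tcp [593.1 190.4  39.8] yaw tool y 176.12 tilt [0.002 0.   ] F [-0.1 -2.5  2.7] w 33.0 gf 50.2 q6 -0.63
[493,-319.5,131] [515.5  65.1 -91.6]
```

```bash
python3 -m creep '[{"ax":0,"ay":0,"az":0,"dx":0,"dy":0,"dz":0,"jaw":-0.2},{"ax":0,"ay":0,"az":0,"dx":0,"dy":0,"dz":0,"jaw":0.05},{"ax":0,"ay":0,"az":0,"dx":0,"dy":0,"dz":0,"jaw":0.05},{"ax":0,"ay":0,"az":0,"dx":0,"dy":0,"dz":-20,"jaw":0.05},{"ax":0,"ay":0,"az":0,"dx":0,"dy":0,"dz":-60,"jaw":0.05},{"ax":0,"ay":0,"az":0,"dx":10,"dy":2,"dz":-95,"jaw":0.2},{"ax":0,"ay":0,"az":0,"dx":65,"dy":9,"dz":-95,"jaw":0.4},{"ax":0,"ay":0,"az":0,"dx":125,"dy":16,"dz":-95,"jaw":0.4},{"ax":0,"ay":0,"az":0,"dx":185,"dy":24,"dz":-95,"jaw":0.4},{"ax":0,"ay":0,"az":0,"dx":245,"dy":31,"dz":-95,"jaw":0.4},{"ax":0,"ay":0,"az":0,"dx":305,"dy":39,"dz":-95,"jaw":0.4},{"ax":0,"ay":0,"az":0,"dx":365,"dy":47,"dz":-95,"jaw":0.4},{"ax":0,"ay":0,"az":0,"dx":425,"dy":54,"dz":-95,"jaw":0.4},{"ax":0,"ay":0,"az":0,"dx":480,"dy":61,"dz":-95,"jaw":0.4},{"ax":0,"ay":0,"az":0,"dx":515,"dy":65,"dz":-95,"jaw":0.4},{"ax":0,"ay":0,"az":0,"dx":515,"dy":65,"dz":-95,"jaw":0.4},{"ax":0,"ay":0,"az":0,"dx":515,"dy":65,"dz":-95,"jaw":0.4}]' 50
python3 look.py; python3 - <<'E'
from h import *
d=shot("top");P=cloud(d)
for a,b,h in((436,462,.077),(462,492,.085)):
    Q=P[180:215,a:b].reshape(-1,3);Q=Q[abs(Q[:,2]-h)<.006]
    print(len(Q),np.round(cv2.minAreaRect(Q[:,:2].astype(np.float32)*1000)[0],1) if len(Q)>5 else "")
E
python3 st.py "[492.5,-320.2,31.5]"
```

```text
clock: 14.92
tcp_pos: [0.4924, -0.3185, 0.1332]
ee_rot: [-0.683, 0.731, 0.0, 0.0]
contact_force: [0.4, 0.6, -0.2]
grip_width: 0.06
grasp_force: 0.0
tray blob 166 uv [271. 161.] lx 23.0 54.0 ly -38.0 12.0 ztop 91.0
tray blob 125 uv [296. 162.] lx 26.0 55.0 ly -102.0 -62.0 ztop 83.0
0 
0 
t 15.03 tcp [ 492.7 -318.   133.4] yaw tool y 176.18 tilt [0. 0.] F [ 1.   0.  -0.7] w 59.5 gf 0.0 q6 0.24
[492.5,-320.2,31.5] [2.300e+00 1.000e-01 1.019e+02]
```

```bash
python3 -m creep '[{"ax":0,"ay":0,"az":0,"dx":2,"dy":0,"dz":55,"jaw":0.4},{"ax":0,"ay":0,"az":0,"dx":2,"dy":0,"dz":90,"jaw":0.4},{"ax":0,"ay":0,"az":0,"dx":2,"dy":0,"dz":102,"jaw":0.2},{"ax":0,"ay":0,"az":0,"dx":2,"dy":0,"dz":102,"jaw":0},{"ax":0,"ay":0,"az":0,"dx":2,"dy":0,"dz":102,"jaw":-0.6},{"ax":0,"ay":0,"az":0,"dx":2,"dy":0,"dz":102,"jaw":-1},{"ax":0,"ay":0,"az":0,"dx":2,"dy":0,"dz":102,"jaw":-1},{"ax":0,"ay":0,"az":0,"dx":2,"dy":0,"dz":102,"jaw":-1},{"ax":0,"ay":0,"az":0,"dx":-8,"dy":0,"dz":102,"jaw":-1},{"ax":0,"ay":0,"az":0,"dx":-24,"dy":0,"dz":102,"jaw":-1},{"ax":0,"ay":0,"az":0,"dx":-44,"dy":0,"dz":102,"jaw":-1},{"ax":0,"ay":0,"az":0,"dx":-66,"dy":0,"dz":102,"jaw":-1},{"ax":0,"ay":0,"az":0,"dx":-88,"dy":0,"dz":102,"jaw":-1},{"ax":0,"ay":0,"az":0,"dx":-110,"dy":0,"dz":102,"jaw":-1},{"ax":0,"ay":0,"az":0,"dx":-132,"dy":0,"dz":102,"jaw":-1},{"ax":0,"ay":0,"az":0,"dx":-154,"dy":0,"dz":102,"jaw":-1},{"ax":0,"ay":0,"az":0,"dx":-176,"dy":0,"dz":102,"jaw":-1},{"ax":0,"ay":0,"az":0,"dx":-196,"dy":0,"dz":102,"jaw":-1},{"ax":0,"ay":0,"az":0,"dx":-208,"dy":0,"dz":102,"jaw":-1},{"ax":0,"ay":0,"az":0,"dx":-214,"dy":0,"dz":102,"jaw":-1}]' 50
python3 bay.py yellow; python3 st.py "[598,259.2,39]"
```

```text
clock: 17.52
tcp_pos: [0.5075, -0.1062, 0.033]
ee_rot: [-0.683, 0.73, -0.001, -0.0]
contact_force: [-3.1, -6.1, 6.4]
grip_width: 0.0308
grasp_force: 49.7
n 2127 foot track-y [108.6 136.9]
t 17.57 tcp [ 507.5 -105.7   33. ] yaw tool y 176.18 tilt [ 0.002 -0.002] F [-3.9 -3.2  6.6] w 30.6 gf 49.7 q6 -0.17
[598,259.2,39] [-370.1  -66.    -6.6]
```

```bash
python3 -m creep '[{"ax":0,"ay":0,"az":0,"dx":0,"dy":0,"dz":-10,"jaw":-1},{"ax":0,"ay":0,"az":0,"dx":0,"dy":0,"dz":-35,"jaw":-1},{"ax":0,"ay":0,"az":0,"dx":0,"dy":0,"dz":-70,"jaw":-1},{"ax":0,"ay":0,"az":0,"dx":-10,"dy":-2,"dz":-100,"jaw":-1},{"ax":0,"ay":0,"az":0,"dx":-50,"dy":-9,"dz":-115,"jaw":-1},{"ax":0,"ay":0,"az":0,"dx":-100,"dy":-18,"dz":-115,"jaw":-1},{"ax":0,"ay":0,"az":0,"dx":-150,"dy":-27,"dz":-115,"jaw":-1},{"ax":0,"ay":0,"az":0,"dx":-200,"dy":-36,"dz":-115,"jaw":-1},{"ax":0,"ay":0,"az":0,"dx":-250,"dy":-45,"dz":-115,"jaw":-1},{"ax":0,"ay":0,"az":0,"dx":-300,"dy":-54,"dz":-115,"jaw":-1},{"ax":0,"ay":0,"az":0,"dx":-345,"dy":-62,"dz":-115,"jaw":-1},{"ax":0,"ay":0,"az":0,"dx":-369,"dy":-66,"dz":-110,"jaw":-1},{"ax":0,"ay":0,"az":0,"dx":-369,"dy":-66,"dz":-85,"jaw":-1},{"ax":0,"ay":0,"az":0,"dx":-369,"dy":-66,"dz":-55,"jaw":-1},{"ax":0,"ay":0,"az":0,"dx":-369,"dy":-66,"dz":-30,"jaw":-1},{"ax":0,"ay":0,"az":0,"dx":-369,"dy":-66,"dz":-14,"jaw":-1},{"ax":0,"ay":0,"az":0,"dx":-369,"dy":-66,"dz":-9,"jaw":-1},{"ax":0,"ay":0,"az":0,"dx":-369,"dy":-66,"dz":-7,"jaw":-1},{"ax":0,"ay":0,"az":0,"dx":-369,"dy":-66,"dz":-7,"jaw":-1}]' 50
python3 st.py "[488,-386,131]"
```

```text
clock: 19.95
tcp_pos: [0.5985, 0.2583, 0.0401]
ee_rot: [-0.683, 0.731, -0.0, 0.001]
contact_force: [-3.0, -1.1, 4.4]
grip_width: 0.0312
grasp_force: 50.0
t 19.95 tcp [598.5 258.3  40.1] yaw tool y 176.11 tilt [0.002 0.001] F [-3.  -1.1  4.4] w 31.2 gf 50.0 q6 -0.72
[488,-386,131] [650.2  66.4 -91.6]
```

```bash
python3 -m creep '[{"ax":0,"ay":0,"az":0,"dx":0,"dy":0,"dz":0,"jaw":-0.2},{"ax":0,"ay":0,"az":0,"dx":0,"dy":0,"dz":0,"jaw":0.05},{"ax":0,"ay":0,"az":0,"dx":0,"dy":0,"dz":0,"jaw":0.05},{"ax":0,"ay":0,"az":0,"dx":0,"dy":0,"dz":-20,"jaw":0.05},{"ax":0,"ay":0,"az":0,"dx":0,"dy":0,"dz":-60,"jaw":0.05},{"ax":0,"ay":0,"az":0,"dx":10,"dy":1,"dz":-95,"jaw":0.2},{"ax":0,"ay":0,"az":0,"dx":65,"dy":7,"dz":-95,"jaw":0.4},{"ax":0,"ay":0,"az":0,"dx":125,"dy":13,"dz":-95,"jaw":0.4},{"ax":0,"ay":0,"az":0,"dx":185,"dy":19,"dz":-95,"jaw":0.4},{"ax":0,"ay":0,"az":0,"dx":245,"dy":25,"dz":-95,"jaw":0.4},{"ax":0,"ay":0,"az":0,"dx":305,"dy":31,"dz":-95,"jaw":0.4},{"ax":0,"ay":0,"az":0,"dx":365,"dy":37,"dz":-95,"jaw":0.4},{"ax":0,"ay":0,"az":0,"dx":425,"dy":43,"dz":-95,"jaw":0.4},{"ax":0,"ay":0,"az":0,"dx":485,"dy":50,"dz":-95,"jaw":0.4},{"ax":0,"ay":0,"az":0,"dx":545,"dy":56,"dz":-95,"jaw":0.4},{"ax":0,"ay":0,"az":0,"dx":605,"dy":62,"dz":-95,"jaw":0.4},{"ax":0,"ay":0,"az":0,"dx":642,"dy":66,"dz":-95,"jaw":0.4},{"ax":0,"ay":0,"az":0,"dx":650,"dy":66,"dz":-95,"jaw":0.4},{"ax":0,"ay":0,"az":0,"dx":650,"dy":66,"dz":-95,"jaw":0.4},{"ax":0,"ay":0,"az":0,"dx":650,"dy":66,"dz":-95,"jaw":0.4}]' 50
python3 look.py;python3 st.py "[488,-386.3,31.5]"
```

```text
clock: 22.45
tcp_pos: [0.4883, -0.3847, 0.1334]
ee_rot: [-0.683, 0.73, -0.0, 0.0]
contact_force: [0.9, 0.6, -0.5]
grip_width: 0.0596
grasp_force: 0.0
tray blob 154 uv [248. 159.] lx 24.0 55.0 ly 34.0 69.0 ztop 86.0
tray blob 164 uv [271. 160.] lx 23.0 57.0 ly -33.0 12.0 ztop 91.0
tray blob 125 uv [295. 162.] lx 28.0 55.0 ly -101.0 -56.0 ztop 83.0
t 22.5 tcp [ 488.3 -384.6  133.5] yaw tool y 176.19 tilt [0. 0.] F [-0.3  0.2 -1.2] w 59.8 gf 0.0 q6 0.35
[488,-386.3,31.5] [  1.8   0.2 102. ]
```

```bash
python3 -m creep '[{"ax":0,"ay":0,"az":0,"dx":1.5,"dy":0,"dz":55,"jaw":0.4},{"ax":0,"ay":0,"az":0,"dx":1.5,"dy":0,"dz":90,"jaw":0.4},{"ax":0,"ay":0,"az":0,"dx":1.5,"dy":0,"dz":102,"jaw":0.2},{"ax":0,"ay":0,"az":0,"dx":1.5,"dy":0,"dz":102,"jaw":0},{"ax":0,"ay":0,"az":0,"dx":1.5,"dy":0,"dz":102,"jaw":-0.6},{"ax":0,"ay":0,"az":0,"dx":1.5,"dy":0,"dz":102,"jaw":-1},{"ax":0,"ay":0,"az":0,"dx":1.5,"dy":0,"dz":102,"jaw":-1},{"ax":0,"ay":0,"az":0,"dx":1.5,"dy":0,"dz":102,"jaw":-1},{"ax":0,"ay":0,"az":0,"dx":-8,"dy":0,"dz":102,"jaw":-1},{"ax":0,"ay":0,"az":0,"dx":-24,"dy":0,"dz":102,"jaw":-1},{"ax":0,"ay":0,"az":0,"dx":-46,"dy":0,"dz":102,"jaw":-1},{"ax":0,"ay":0,"az":0,"dx":-70,"dy":0,"dz":102,"jaw":-1},{"ax":0,"ay":0,"az":0,"dx":-95,"dy":0,"dz":102,"jaw":-1},{"ax":0,"ay":0,"az":0,"dx":-120,"dy":0,"dz":102,"jaw":-1},{"ax":0,"ay":0,"az":0,"dx":-145,"dy":0,"dz":102,"jaw":-1},{"ax":0,"ay":0,"az":0,"dx":-165,"dy":0,"dz":102,"jaw":-1},{"ax":0,"ay":0,"az":0,"dx":-180,"dy":0,"dz":102,"jaw":-1},{"ax":0,"ay":0,"az":0,"dx":-180,"dy":0,"dz":102,"jaw":-1}]' 50
python3 st.py "[507.5,-103.5,33]"
```

```text
clock: 24.75
tcp_pos: [0.5006, -0.2057, 0.0328]
ee_rot: [-0.683, 0.73, -0.001, 0.0]
contact_force: [-4.4, 3.2, 8.5]
grip_width: 0.0349
grasp_force: 50.8
t 24.75 tcp [ 500.6 -205.7   32.8] yaw tool y 176.18 tilt [ 0.002 -0.001] F [-4.4  3.2  8.5] w 34.9 gf 50.8 q6 0.03
[507.5,-103.5,33] [-1.025e+02 -1.000e-01 -2.000e-01]
```

```bash
python3 -m creep '[{"ax":0,"ay":0,"az":0,"dx":-10,"dy":0,"dz":0,"jaw":-1},{"ax":0,"ay":0,"az":0,"dx":-26,"dy":0,"dz":0,"jaw":-1},{"ax":0,"ay":0,"az":0,"dx":-46,"dy":0,"dz":0,"jaw":-1},{"ax":0,"ay":0,"az":0,"dx":-66,"dy":0,"dz":0,"jaw":-1},{"ax":0,"ay":0,"az":0,"dx":-84,"dy":0,"dz":0,"jaw":-1},{"ax":0,"ay":0,"az":0,"dx":-96,"dy":0,"dz":0,"jaw":-1},{"ax":0,"ay":0,"az":0,"dx":-102,"dy":0,"dz":0,"jaw":-1},{"ax":0,"ay":0,"az":0,"dx":-102,"dy":0,"dz":0,"jaw":-1}]' 50
python3 bay.py green; python3 st.py "[522.1,294.6,40]"
```

```text
clock: 25.75
tcp_pos: [0.5074, -0.105, 0.0328]
ee_rot: [-0.683, 0.73, -0.001, 0.0]
contact_force: [-4.9, -2.2, 7.8]
grip_width: 0.0347
grasp_force: 50.8
n 1803 foot track-y [110.3 133.8]
t 25.8 tcp [ 507.4 -105.    32.8] yaw tool y 176.15 tilt [ 0.002 -0.001] F [-4.4 -2.   8.1] w 34.7 gf 50.8 q6 -0.17
[522.1,294.6,40] [-399.7   12.2   -7.7]
```

```bash
python3 -m creep '[{"ax":0,"ay":0,"az":0,"dx":0,"dy":0,"dz":-10,"jaw":-1},{"ax":0,"ay":0,"az":0,"dx":0,"dy":0,"dz":-35,"jaw":-1},{"ax":0,"ay":0,"az":0,"dx":0,"dy":0,"dz":-70,"jaw":-1},{"ax":0,"ay":0,"az":0,"dx":-10,"dy":0,"dz":-100,"jaw":-1},{"ax":0,"ay":0,"az":0,"dx":-50,"dy":2,"dz":-115,"jaw":-1},{"ax":0,"ay":0,"az":0,"dx":-100,"dy":3,"dz":-115,"jaw":-1},{"ax":0,"ay":0,"az":0,"dx":-150,"dy":5,"dz":-115,"jaw":-1},{"ax":0,"ay":0,"az":0,"dx":-200,"dy":6,"dz":-115,"jaw":-1},{"ax":0,"ay":0,"az":0,"dx":-250,"dy":8,"dz":-115,"jaw":-1},{"ax":0,"ay":0,"az":0,"dx":-300,"dy":10,"dz":-115,"jaw":-1},{"ax":0,"ay":0,"az":0,"dx":-350,"dy":11,"dz":-115,"jaw":-1},{"ax":0,"ay":0,"az":0,"dx":-385,"dy":12,"dz":-115,"jaw":-1},{"ax":0,"ay":0,"az":0,"dx":-399,"dy":12,"dz":-105,"jaw":-1},{"ax":0,"ay":0,"az":0,"dx":-399,"dy":12,"dz":-80,"jaw":-1},{"ax":0,"ay":0,"az":0,"dx":-399,"dy":12,"dz":-50,"jaw":-1},{"ax":0,"ay":0,"az":0,"dx":-399,"dy":12,"dz":-25,"jaw":-1},{"ax":0,"ay":0,"az":0,"dx":-399,"dy":12,"dz":-14,"jaw":-1},{"ax":0,"ay":0,"az":0,"dx":-399,"dy":12,"dz":-9,"jaw":-1},{"ax":0,"ay":0,"az":0,"dx":-399,"dy":12,"dz":-7,"jaw":-1},{"ax":0,"ay":0,"az":0,"dx":-399,"dy":12,"dz":-7,"jaw":-1}]' 50
python3 st.py "[610,-127,131]"
```

```text
clock: 28.3
tcp_pos: [0.5226, 0.2946, 0.0399]
ee_rot: [-0.683, 0.731, -0.0, 0.001]
contact_force: [-2.3, -1.3, 3.3]
grip_width: 0.0348
grasp_force: 50.6
t 28.3 tcp [522.6 294.6  39.9] yaw tool y 176.11 tilt [0.002 0.001] F [-2.3 -1.3  3.3] w 34.8 gf 50.6 q6 -0.84
[610,-127,131] [ 414.6 -115.9  -91.3]
```

```bash
python3 -m creep '[{"ax":0,"ay":0,"az":0,"dx":0,"dy":0,"dz":0,"jaw":-0.1},{"ax":0,"ay":0,"az":0,"dx":0,"dy":0,"dz":0,"jaw":0.1},{"ax":0,"ay":0,"az":0,"dx":0,"dy":0,"dz":0,"jaw":0.1},{"ax":0,"ay":0,"az":0,"dx":0,"dy":0,"dz":-20,"jaw":0.1},{"ax":0,"ay":0,"az":0,"dx":0,"dy":0,"dz":-60,"jaw":0.1},{"ax":0,"ay":0,"az":0,"dx":10,"dy":2,"dz":-110,"jaw":0.2},{"ax":0,"ay":0,"az":0.2,"dx":65,"dy":7,"dz":-130,"jaw":0.2},{"ax":0,"ay":0,"az":0.38,"dx":125,"dy":13,"dz":-150,"jaw":0.2},{"ax":0,"ay":0,"az":0.55,"dx":185,"dy":17,"dz":-160,"jaw":0.2},{"ax":0,"ay":0,"az":0.73,"dx":240,"dy":21,"dz":-160,"jaw":0.2},{"ax":0,"ay":0,"az":0.9,"dx":277,"dy":24,"dz":-160,"jaw":0.2},{"ax":0,"ay":0,"az":1.08,"dx":277,"dy":24,"dz":-160,"jaw":0.2},{"ax":0,"ay":0,"az":1.26,"dx":277,"dy":24,"dz":-160,"jaw":0.2},{"ax":0,"ay":0,"az":1.45,"dx":277,"dy":24,"dz":-160,"jaw":0.2},{"ax":0,"ay":0,"az":1.45,"dx":277,"dy":24,"dz":-160,"jaw":0.2},{"ax":0,"ay":0,"az":1.45,"dx":277,"dy":24,"dz":-160,"jaw":0.2}]' 50
python3 look.py
cat > rat.py <<'E'
from h import *
d=shot("top","rat");P=cloud(d)*1000
m=cv2.inRange(hsv(d),(0,120,90),(10,255,255))|cv2.inRange(hsv(d),(170,120,90),(179,255,255))
m[:,:335]=0;m[:100]=0;m[185:]=0;m[:,430:]=0
n,L,s,c=cv2.connectedComponentsWithStats(cv2.morphologyEx(m,cv2.MORPH_CLOSE,np.ones((5,5),np.uint8)))
for i in range(1,n):
    if s[i,4]>30:
        v,u=np.nonzero(L==i);p=plane(d,np.c_[u,v],.02)*1000
        (cx,cy),(w,h),a=cv2.minAreaRect(p[:,:2].astype(np.float32));print("red",s[i],"grip c",round(cx,1),round(cy,1),"wh",round(w,1),round(h,1),"a",round(a,1))
        # whole object by height around
        q=P[100:185,345:420].reshape(-1,3);q=q[(q[:,2]>10)&(q[:,2]<34)&(np.hypot(q[:,0]-cx,q[:,1]-cy)<130)]
        if len(q)>20: b=cv2.minAreaRect(q[:,:2].astype(np.float32));print("all",np.round(b[0],1),np.round(b[1],1),round(b[2],1),q[:,2].max())
cv2.imwrite("pics/ratc.png",cv2.resize(d["img"][85:225,205:435],None,fx=3,fy=3))
E
python3 rat.py;python3 st.py
```

```text
clock: 30.3
tcp_pos: [0.4794, 0.0198, 0.1983]
ee_rot: [-0.028, 1.0, 0.0, 0.0]
contact_force: [-0.1, -0.2, -0.1]
grip_width: 0.0514
grasp_force: 0.0
tray blob 156 uv [248. 159.] lx 24.0 56.0 ly 33.0 68.0 ztop 87.0
tray blob 163 uv [271. 160.] lx 23.0 57.0 ly -33.0 4.0 ztop 91.0
tray blob 130 uv [296. 162.] lx 28.0 59.0 ly -101.0 -58.0 ztop 83.0
tray blob 194 uv [234. 185.] lx -56.0 -20.0 ly 63.0 102.0 ztop 95.0
tray blob 317 uv [278. 187.] lx -78.0 -54.0 ly -108.0 -50.0 ztop 599.0
red [ 335  100   95   85 5172] grip c 660.1 -130.7 wh 277.5 251.6 a 89.4
all [ 651.5 -121.1] [249.3 102.4] 50.1 33.991123644205615
t 30.4 tcp [479.3  19.8 198.3] yaw tool y 93.16 tilt [0. 0.] F [-0.8 -0.4  0.2] w 51.4 gf 0.0 q6 -1.88
```

View pics/ratc.png

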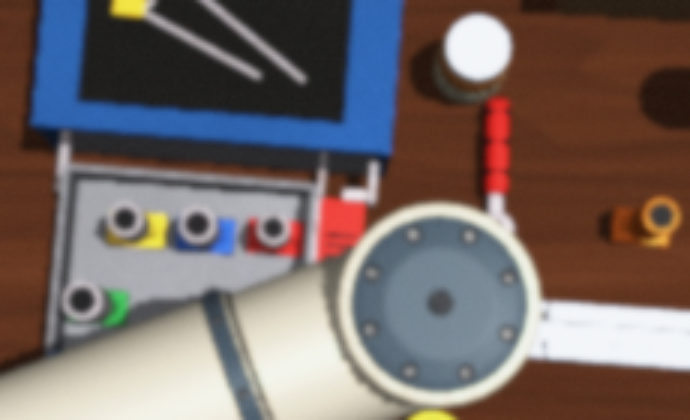

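All four sockets are standing in the tray: yellow (247,158), blue (271,159), red (296,161) and green (233,185). The ratchet grip is now at about (371,133), roughly 25 mm left of where it started, so it has been knocked. I'll re-measure it.

```bash
python3 - <<'E'
from h import *
d=shot("top");P=cloud(d)*1000
b,g,rr=[d["img"][...,i].astype(int) for i in range(3)]
m=((rr>120)&(g<0.45*rr)&(b<0.45*rr)).astype(np.uint8);m[:,:345]=0;m[:,400:]=0;m[:105]=0;m[165:]=0
v,u=np.nonzero(m);p=plane(d,np.c_[u,v],.020)*1000
print(len(u),u.min(),u.max(),v.min(),v.max(),[np.round(x,1) for x in cv2.minAreaRect(p[:,:2].astype(np.float32))])
q=P[105:165,345:400].reshape(-1,3);q=q[(q[:,2]>12)&(q[:,2]<30)&(q[:,1]<-60)&(q[:,1]>-160)]
print("all",len(q),[np.round(x,1) for x in cv2.minAreaRect(q[:,:2].astype(np.float32))],q[:,2].max())
c=q[:,:2].mean(0);_,_,V=np.linalg.svd(q[:,:2]-c);print(c,V[0],np.degrees(np.arctan2(*V[0][::-1])))
vx=cv2.fitLine(p[:,:2].astype(np.float32),cv2.DIST_L2,0,.1,.1).ravel();print("grip line",vx,np.degrees(np.arctan2(vx[1],vx[0])))
E
```

```text
252 367 375 117 149 [array([684.3, -98. ]), array([23.7, 95.2]), np.float64(89.8)]
all 335 [array([668.6, -97.1]), array([143.7,  45.5]), np.float64(12.5)] 29.824171403135733
[674.75210646 -93.28246184] [-0.99903046 -0.04402429] -177.4767784326663
grip line [ 9.9973935e-01 -2.2830917e-02  6.8502362e+02 -9.7438454e+01] -1.3082286
```

```bash
python3 st.py "[649,-98,60]"
```

```text
t 30.45 tcp [479.4  19.8 198.3] yaw tool y 93.13 tilt [-0. -0.] F [-0.2  0.4  0.2] w 51.6 gf 0.0 q6 -1.89
[649,-98,60] [-163.  -126.9  138.3]
```

```bash
python3 -m creep '[{"ax":0,"ay":0,"az":0.07,"dx":-45,"dy":-35,"dz":10,"jaw":0.2},{"ax":0,"ay":0,"az":0.07,"dx":-90,"dy":-70,"dz":40,"jaw":0.2},{"ax":0,"ay":0,"az":0.07,"dx":-130,"dy":-101,"dz":80,"jaw":0.2},{"ax":0,"ay":0,"az":0.07,"dx":-163,"dy":-127,"dz":110,"jaw":0.2},{"ax":0,"ay":0,"az":0.07,"dx":-163,"dy":-127,"dz":138,"jaw":0.2},{"ax":0,"ay":0,"az":0.07,"dx":-163,"dy":-127,"dz":138,"jaw":0.2},{"ax":0,"ay":0,"az":0.07,"dx":-163,"dy":-127,"dz":138,"jaw":0.2}]' 80
python3 - <<'E'
from h import *
shot("wrist","w2")
E
python3 st.py "[649,-98,3]"
```

```text
clock: 31.32
tcp_pos: [0.6495, -0.0983, 0.062]
ee_rot: [0.008, 1.0, -0.0, 0.001]
contact_force: [-0.1, 0.6, 0.3]
grip_width: 0.0513
grasp_force: 0.0
t 31.38 tcp [649.8 -98.2  62.5] yaw tool y 89.09 tilt [ 0.003 -0.   ] F [ 0.3 -1.   0.7] w 51.1 gf 0.0 q6 -1.67
[649,-98,3] [ 1.   0.2 59.5]
```

View pics/w2.png

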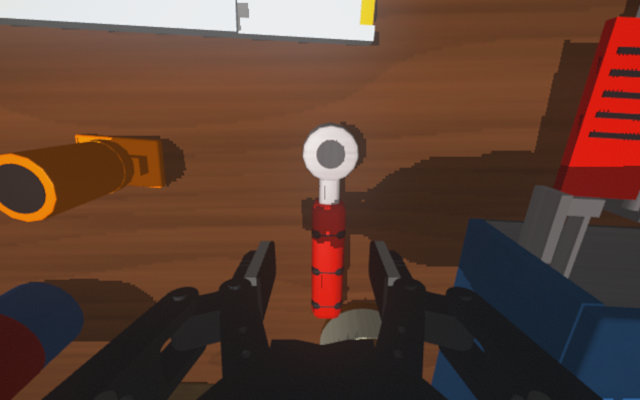

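The wrist view shows the red ratchet lying between the fingers: head at (330,153), grip running from (329,203) to (327,315). I'll cast the head and the grip's edge to check the grasp point.

```bash
python3 - <<'E'
from h import *
d=shot("wrist");p=plane(d,[[330,153]],.026)*1000;q=plane(d,[[329,203],[327,315]],.02)*1000
print(p.round(1),q.round(1))
E
```

```text
[[599.9 -91.2  26. ]] [[635.3 -91.9  20. ]
 [728.9 -94.2  20. ]]
```

```bash
python3 -m creep '[{"ax":0,"ay":0,"az":0.01,"dx":2,"dy":3.5,"dz":25,"jaw":0.2},{"ax":0,"ay":0,"az":0.01,"dx":2,"dy":3.5,"dz":45,"jaw":0.2},{"ax":0,"ay":0,"az":0.01,"dx":2,"dy":3.5,"dz":55,"jaw":0.2},{"ax":0,"ay":0,"az":0.01,"dx":2,"dy":3.5,"dz":57,"jaw":0},{"ax":0,"ay":0,"az":0.01,"dx":2,"dy":3.5,"dz":58,"jaw":-0.2},{"ax":0,"ay":0,"az":0.01,"dx":2,"dy":3.5,"dz":58,"jaw":-0.2}]' 80
python3 st.py
```

```text
clock: 32.17
tcp_pos: [0.6474, -0.095, 0.0031]
ee_rot: [0.014, 1.0, 0.0, 0.001]
contact_force: [0.1, -0.3, 0.3]
grip_width: 0.0344
grasp_force: 0.0
t 32.17 tcp [647.4 -95.    3.1] yaw tool y 88.45 tilt [ 0.001 -0.   ] F [ 0.1 -0.3  0.3] w 34.4 gf 0.0 q6 -1.69
```

```bash
python3 -m creep '[{"ax":0,"ay":0,"az":0,"dx":0,"dy":0,"dz":0.5,"jaw":-0.5},{"ax":0,"ay":0,"az":0,"dx":0,"dy":0,"dz":0.5,"jaw":-1},{"ax":0,"ay":0,"az":0,"dx":0,"dy":0,"dz":0.5,"jaw":-1},{"ax":0,"ay":0,"az":0,"dx":0,"dy":0,"dz":0.5,"jaw":-1},{"ax":0,"ay":0,"az":0,"dx":0,"dy":0,"dz":0.5,"jaw":-1},{"ax":0,"ay":0,"az":0,"dx":0,"dy":0,"dz":-10,"jaw":-1},{"ax":0,"ay":0,"az":0,"dx":0,"dy":0,"dz":-25,"jaw":-1},{"ax":0,"ay":0,"az":0,"dx":0,"dy":0,"dz":-25,"jaw":-1},{"ax":0,"ay":0,"az":0,"dx":0,"dy":0,"dz":-25,"jaw":-1}]' 80
python3 st.py
python3 - <<'E'
from h import *
d=shot("wrist","w3");print((plane(d,[[330,153]],.055)*1000).round(1))
E
```

```text
clock: 33.3
tcp_pos: [0.6467, -0.0948, 0.0271]
ee_rot: [0.014, 1.0, 0.0, -0.0]
contact_force: [-0.6, 0.6, -1.8]
grip_width: 0.0226
grasp_force: 78.5
t 33.3 tcp [646.7 -94.8  27.1] yaw tool y 88.43 tilt [-0.  0.] F [-0.6  0.6 -1.8] w 22.6 gf 78.5 q6 -1.69
[[586.9 -88.8  55. ]]
```

View pics/w3.png

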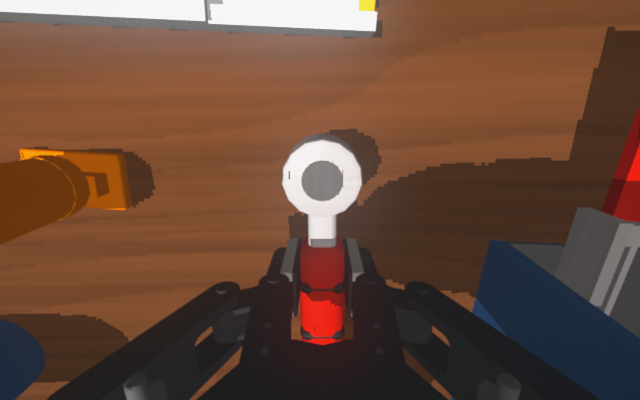

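The ratchet is held level: head at (322,178), grip at (322,280) between the pads. I'll carry it over to the tray, turning about 88° on the way.

```bash
python3 -m creep '[{"ax":0,"ay":0,"az":0,"dx":0,"dy":0,"dz":-15,"jaw":-1},{"ax":0,"ay":0,"az":0,"dx":0,"dy":0,"dz":-45,"jaw":-1},{"ax":0,"ay":0,"az":0,"dx":0,"dy":0,"dz":-85,"jaw":-1},{"ax":0,"ay":0,"az":-0.05,"dx":10,"dy":10,"dz":-120,"jaw":-1},{"ax":0,"ay":0,"az":-0.2,"dx":28,"dy":40,"dz":-130,"jaw":-1},{"ax":0,"ay":0,"az":-0.37,"dx":48,"dy":80,"dz":-130,"jaw":-1},{"ax":0,"ay":0,"az":-0.54,"dx":66,"dy":120,"dz":-130,"jaw":-1},{"ax":0,"ay":0,"az":-0.71,"dx":85,"dy":160,"dz":-130,"jaw":-1},{"ax":0,"ay":0,"az":-0.88,"dx":105,"dy":200,"dz":-130,"jaw":-1},{"ax":0,"ay":0,"az":-1.05,"dx":125,"dy":235,"dz":-130,"jaw":-1},{"ax":0,"ay":0,"az":-1.22,"dx":142,"dy":262,"dz":-130,"jaw":-1},{"ax":0,"ay":0,"az":-1.38,"dx":142,"dy":262,"dz":-130,"jaw":-1},{"ax":0,"ay":0,"az":-1.53,"dx":142,"dy":262,"dz":-130,"jaw":-1},{"ax":0,"ay":0,"az":-1.53,"dx":142,"dy":262,"dz":-130,"jaw":-1},{"ax":0,"ay":0,"az":-1.53,"dx":142,"dy":262,"dz":-130,"jaw":-1}]' 80
python3 - <<'E'
from h import *
d=shot("wrist","w4")
E
python3 st.py "[511.4,171,15]"
```

```text
clock: 35.22
tcp_pos: [0.5122, 0.1707, 0.1577]
ee_rot: [-0.682, 0.732, -0.0, 0.0]
contact_force: [0.1, -0.8, -2.6]
grip_width: 0.0222
grasp_force: 78.7
t 35.27 tcp [512.1 170.7 157.6] yaw tool y 175.96 tilt [0. 0.] F [-0.1 -0.4 -1.7] w 22.3 gf 78.7 q6 -0.68
[511.4,171,15] [ -0.2   0.8 142.6]
```

View pics/w4.png

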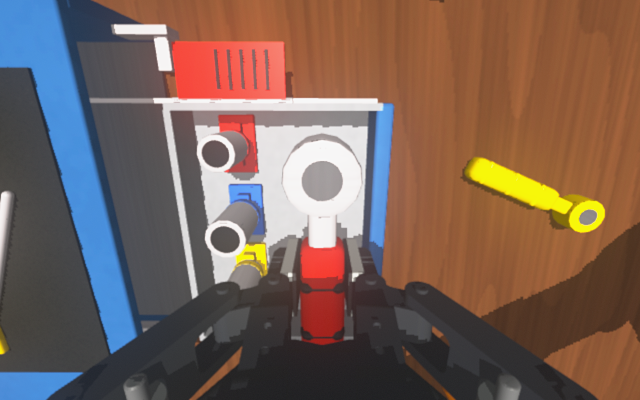

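Below the held ratchet, with its head at (322,178), the tray strip between the sockets and the front panel is clear. Lowering it now.

```bash
python3 -m creep '[{"ax":0,"ay":0,"az":0,"dx":0,"dy":1,"dz":40,"jaw":-1},{"ax":0,"ay":0,"az":0,"dx":0,"dy":1,"dz":80,"jaw":-1},{"ax":0,"ay":0,"az":0,"dx":0,"dy":1,"dz":110,"jaw":-1},{"ax":0,"ay":0,"az":0,"dx":0,"dy":1,"dz":128,"jaw":-1},{"ax":0,"ay":0,"az":0,"dx":0,"dy":1,"dz":137,"jaw":-1},{"ax":0,"ay":0,"az":0,"dx":0,"dy":1,"dz":140,"jaw":-1},{"ax":0,"ay":0,"az":0,"dx":0,"dy":1,"dz":142,"jaw":-1},{"ax":0,"ay":0,"az":0,"dx":0,"dy":1,"dz":142,"jaw":-1}]' 80
python3 st.py
```

```text
clock: 36.28
tcp_pos: [0.5114, 0.1711, 0.0158]
ee_rot: [-0.683, 0.731, -0.0, 0.001]
contact_force: [0.3, 0.2, -1.7]
grip_width: 0.0225
grasp_force: 78.8
t 36.27 tcp [511.4 171.1  15.8] yaw tool y 176.1 tilt [0.001 0.001] F [ 0.3  0.2 -1.7] w 22.5 gf 78.8 q6 -0.68
```

```bash
python3 -m creep '[{"ax":0,"ay":0,"az":0,"dx":0,"dy":0,"dz":1,"jaw":-1},{"ax":0,"ay":0,"az":0,"dx":0,"dy":0,"dz":1,"jaw":-0.4},{"ax":0,"ay":0,"az":0,"dx":0,"dy":0,"dz":1,"jaw":-0.2},{"ax":0,"ay":0,"az":0,"dx":0,"dy":0,"dz":1,"jaw":-0.2},{"ax":0,"ay":0,"az":0,"dx":0,"dy":0,"dz":-15,"jaw":-0.2},{"ax":0,"ay":0,"az":0,"dx":0,"dy":0,"dz":-50,"jaw":-0.2},{"ax":0,"ay":0,"az":0,"dx":0,"dy":0,"dz":-100,"jaw":-0.2},{"ax":0,"ay":0,"az":0,"dx":0,"dy":0,"dz":-142,"jaw":-0.2},{"ax":0,"ay":0,"az":0,"dx":0,"dy":0,"dz":-142,"jaw":-1},{"ax":0,"ay":0,"az":0,"dx":0,"dy":0,"dz":-142,"jaw":-1}]' 50
python3 - <<'E'
from h import *
d=shot("wrist","w5")
b,g,rr=[d["img"][...,i].astype(int) for i in range(3)]
m=((rr>120)&(g<0.45*rr)&(b<0.45*rr)).astype(np.uint8);m[105:]=0
n,L,s,c=cv2.connectedComponentsWithStats(m);i=1+s[1:,4].argmax();print(s[i],c[i])
v,u=np.nonzero(L==i);p=plane(d,np.c_[u,v],.052)*1000
print([np.round(x,1) for x in cv2.minAreaRect(p[:,:2].astype(np.float32))],cv2.boxPoints(cv2.minAreaRect(p[:,:2].astype(np.float32))).round().tolist())
P=cloud(d)*1000;q=P[L==i];q=q[q[:,2]>20];print("z",np.percentile(q[:,2],[5,50,95]),np.median(q,0))
uu=np.array([.9975,-.07]);vv=np.array([.07,.9975]);rel=q[:,:2]-[556,206]
for a in np.arange(-175,-115,8):
    k=abs(rel@vv-a)<4
    if k.sum():print(a,k.sum(),q[k][:,2].mean().round(1),(rel[k]@uu).min().round(),(rel[k]@uu).max().round())
E
python3 st.py
```

```text
clock: 37.52
tcp_pos: [0.5107, 0.1708, 0.1568]
ee_rot: [-0.683, 0.731, 0.0, -0.0]
contact_force: [0.4, 0.8, -0.0]
grip_width: 0.0003
grasp_force: 0.0
[ 169   41  103   57 4407] [212.89698207  69.9187656 ]
[array([584.4,  60.4]), array([41.2, 79. ]), np.float64(86.1)] [[544.0, 43.0], [622.0, 37.0], [625.0, 78.0], [546.0, 84.0]]
z [51.61906075 53.1079134  54.53065444] [591.96457938  61.0128521   53.1079134 ]
-167 56 51.9 15.0 76.0
-159 849 52.5 10.0 78.0
-151 783 52.8 10.0 77.0
-143 794 53.1 1.0 77.0
-135 782 53.3 0.0 77.0
-127 948 53.7 -1.0 77.0
-119 93 53.8 0.0 76.0
t 37.58 tcp [510.4 170.7 156.2] yaw tool y 176.09 tilt [-0.002 -0.001] F [-0.3 -0.2 -0.6] w 0.1 gf 0.0 q6 -0.68
```

View pics/w5.png

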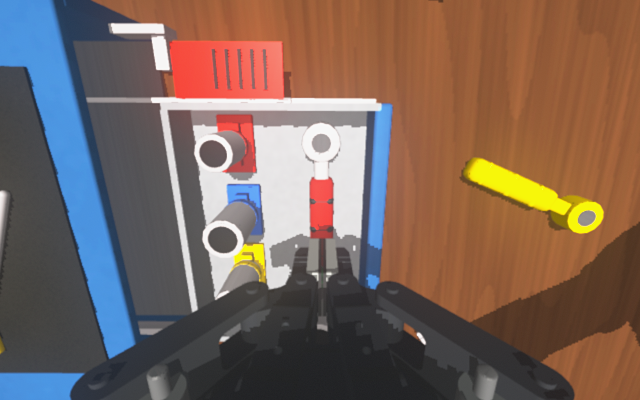

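The ratchet lies in the tray with its head at (321,143) and grip at (321,205). The lever paddle is centred at (227,70). Next I press the lever with shut fingers.

```bash
python3 -m creep '[{"ax":0,"ay":0,"az":0,"dx":40,"dy":-27,"dz":0,"jaw":-1},{"ax":0,"ay":0,"az":0,"dx":80,"dy":-54,"dz":0,"jaw":-1},{"ax":0,"ay":0,"az":0,"dx":117,"dy":-80,"dz":20,"jaw":-1},{"ax":0,"ay":0,"az":0,"dx":117,"dy":-80,"dz":65,"jaw":-1},{"ax":0,"ay":0,"az":0,"dx":117,"dy":-80,"dz":90,"jaw":-1},{"ax":0,"ay":0,"az":0,"dx":117,"dy":-80,"dz":98,"jaw":-1},{"ax":0,"ay":0,"az":0,"dx":117,"dy":-80,"dz":104,"jaw":-1},{"ax":0,"ay":0,"az":0,"dx":117,"dy":-80,"dz":108,"jaw":-1},{"ax":0,"ay":0,"az":0,"dx":117,"dy":-80,"dz":110,"jaw":-1},{"ax":0,"ay":0,"az":0,"dx":117,"dy":-80,"dz":110,"jaw":-1}]' 50
python3 st.py
```

```text
clock: 38.83
tcp_pos: [0.5834, 0.0489, 0.0485]
ee_rot: [-0.683, 0.731, -0.001, 0.001]
contact_force: [-2.3, 0.5, 4.8]
grip_width: -0.0002
grasp_force: 2.2
t 38.83 tcp [583.4  48.9  48.5] yaw tool y 176.13 tilt [0.002 0.   ] F [-2.3  0.5  4.8] w -0.2 gf 2.2 q6 -0.42
```

```bash
python3 -m creep '[{"ax":0,"ay":0,"az":0,"dx":0,"dy":0,"dz":2,"jaw":-1},{"ax":0,"ay":0,"az":0,"dx":0,"dy":0,"dz":4,"jaw":-1},{"ax":0,"ay":0,"az":0,"dx":0,"dy":0,"dz":6,"jaw":-1},{"ax":0,"ay":0,"az":0,"dx":0,"dy":0,"dz":8,"jaw":-1},{"ax":0,"ay":0,"az":0,"dx":0,"dy":0,"dz":8,"jaw":-1}]' 50; python3 st.py
```

```text
clock: 39.45
tcp_pos: [0.5838, 0.0491, 0.04]
ee_rot: [-0.683, 0.731, -0.001, 0.001]
contact_force: [0.4, 0.7, 3.9]
grip_width: 0.0001
grasp_force: 1.4
t 39.45 tcp [583.8  49.1  40. ] yaw tool y 176.12 tilt [0.002 0.001] F [0.4 0.7 3.9] w 0.1 gf 1.4 q6 -0.42
```

```bash
python3 -m creep '[{"ax":0,"ay":0,"az":0,"dx":0,"dy":0,"dz":1,"jaw":-1},{"ax":0,"ay":0,"az":0,"dx":0,"dy":0,"dz":2,"jaw":-1},{"ax":0,"ay":0,"az":0,"dx":0,"dy":0,"dz":3,"jaw":-1},{"ax":0,"ay":0,"az":0,"dx":0,"dy":0,"dz":3,"jaw":-1}]' 50; python3 st.py
```

```text
clock: 39.95
tcp_pos: [0.5832, 0.0486, 0.0363]
ee_rot: [-0.683, 0.731, -0.0, 0.0]
contact_force: [2.2, -0.4, 3.7]
grip_width: 0.0003
grasp_force: 1.6
t 39.95 tcp [583.2  48.6  36.3] yaw tool y 176.1 tilt [ 0. -0.] F [ 2.2 -0.4  3.7] w 0.3 gf 1.6 q6 -0.42
```

```bash
python3 -m creep '[{"ax":0,"ay":0,"az":0,"dx":0,"dy":0,"dz":1,"jaw":-1},{"ax":0,"ay":0,"az":0,"dx":0,"dy":0,"dz":2,"jaw":-1},{"ax":0,"ay":0,"az":0,"dx":0,"dy":0,"dz":2,"jaw":-1}]' 50; python3 st.py; python3 -m creep '[{"ax":0,"ay":0,"az":0,"dx":0,"dy":0,"dz":1,"jaw":-1},{"ax":0,"ay":0,"az":0,"dx":0,"dy":0,"dz":1.5,"jaw":-1},{"ax":0,"ay":0,"az":0,"dx":0,"dy":0,"dz":1.5,"jaw":-1}]' 50
```

```text
clock: 40.33
tcp_pos: [0.5833, 0.0487, 0.0354]
ee_rot: [-0.683, 0.731, -0.0, 0.0]
contact_force: [-0.5, 0.1, 10.6]
grip_width: -0.0002
grasp_force: 4.4
t 40.33 tcp [583.3  48.7  35.4] yaw tool y 176.13 tilt [ 0.001 -0.   ] F [-0.5  0.1 10.6] w -0.2 gf 4.4 q6 -0.42
clock: 40.7
tcp_pos: [0.5843, 0.0487, 0.0352]
ee_rot: [-0.683, 0.73, -0.001, 0.001]
contact_force: [-0.8, 1.6, 16.2]
grip_width: 0.0008
grasp_force: 6.7
```

The lever is at its stop: force rose to 16 N with no further travel, and the pad had sunk about 15 mm. I'll retreat, check the lever, and go round to the tray front.

```bash
python3 -m creep '[{"ax":0,"ay":0,"az":0,"dx":0,"dy":0,"dz":-20,"jaw":-1},{"ax":0,"ay":0,"az":0,"dx":0,"dy":0,"dz":-60,"jaw":-1},{"ax":0,"ay":0,"az":0,"dx":0,"dy":0,"dz":-105,"jaw":-1},{"ax":0,"ay":0,"az":-0.15,"dx":-30,"dy":35,"dz":-115,"jaw":-1},{"ax":0,"ay":0,"az":-0.32,"dx":-60,"dy":70,"dz":-115,"jaw":-1},{"ax":0,"ay":0,"az":-0.5,"dx":-95,"dy":105,"dz":-115,"jaw":-1},{"ax":0,"ay":0,"az":-0.68,"dx":-130,"dy":140,"dz":-115,"jaw":-1},{"ax":0,"ay":0,"az":-0.86,"dx":-155,"dy":175,"dz":-115,"jaw":-1},{"ax":0,"ay":0,"az":-1.04,"dx":-155,"dy":175,"dz":-115,"jaw":-1},{"ax":0,"ay":0,"az":-1.22,"dx":-155,"dy":175,"dz":-115,"jaw":-1},{"ax":0,"ay":0,"az":-1.4,"dx":-155,"dy":175,"dz":-100,"jaw":-1},{"ax":0,"ay":0,"az":-1.57,"dx":-155,"dy":175,"dz":-60,"jaw":-1},{"ax":0,"ay":0,"az":-1.57,"dx":-155,"dy":175,"dz":-60,"jaw":-1},{"ax":0,"ay":0,"az":-1.57,"dx":-155,"dy":175,"dz":-60,"jaw":-1}]' 50
python3 - <<'E'
from h import *
d=shot("side","s2");cv2.imwrite("pics/s2c.png",cv2.resize(d["img"][100:280,140:400],None,fx=3,fy=3))
E
python3 st.py "[420,215.6,38]" "[616,201.9,38]"
```

```text
clock: 42.45
tcp_pos: [0.4191, 0.2152, 0.0935]
ee_rot: [0.999, -0.036, 0.0, 0.0]
contact_force: [0.8, -0.0, -0.0]
grip_width: -0.0001
grasp_force: 0.0
t 42.5 tcp [419.4 215.6  93.9] yaw tool y -94.08 tilt [0.001 0.001] F [ 0.5 -0.5  0.5] w 0.3 gf 0.0 q6 0.69
[420,215.6,38] [ 0.5  0.  55.9]
[616,201.9,38] [197.   -0.3  56.2]
```

View pics/s2c.png

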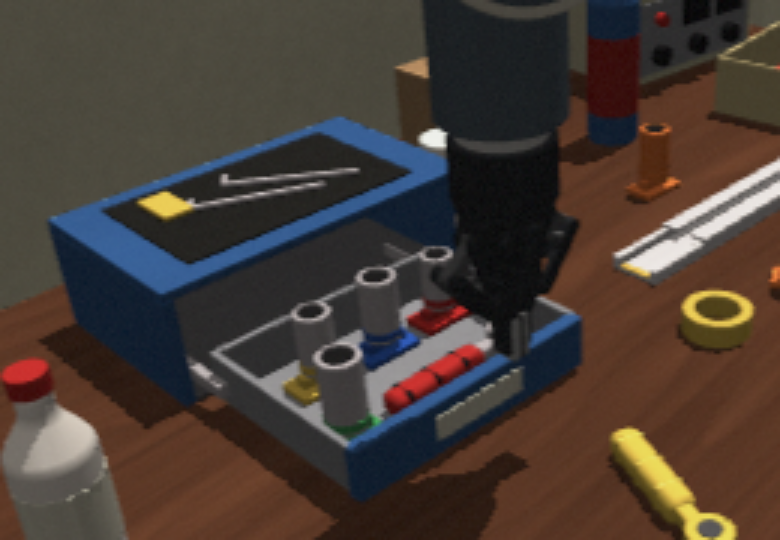

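All four sockets are standing in the tray (tops at 313,312, 375,275, 437,255 and 338,355), and the ratchet is at (435,375). I'll descend in front of the panel and start a gentle push.

```bash
python3 -m creep '[{"ax":0,"ay":0,"az":0,"dx":0,"dy":0,"dz":30,"jaw":-1},{"ax":0,"ay":0,"az":0,"dx":0,"dy":0,"dz":52,"jaw":-1},{"ax":0,"ay":0,"az":0,"dx":5,"dy":0,"dz":56,"jaw":-1},{"ax":0,"ay":0,"az":0,"dx":12,"dy":0,"dz":56,"jaw":-1},{"ax":0,"ay":0,"az":0,"dx":18,"dy":0,"dz":56,"jaw":-1},{"ax":0,"ay":0,"az":0,"dx":22,"dy":0,"dz":56,"jaw":-1},{"ax":0,"ay":0,"az":0,"dx":26,"dy":0,"dz":56,"jaw":-1},{"ax":0,"ay":0,"az":0,"dx":30,"dy":0,"dz":56,"jaw":-1},{"ax":0,"ay":0,"az":0,"dx":34,"dy":0,"dz":56,"jaw":-1},{"ax":0,"ay":0,"az":0,"dx":39,"dy":0,"dz":56,"jaw":-1},{"ax":0,"ay":0,"az":0,"dx":44,"dy":0,"dz":56,"jaw":-1},{"ax":0,"ay":0,"az":0,"dx":50,"dy":0,"dz":56,"jaw":-1}]' 50; python3 st.py
```

```text
clock: 44.0
tcp_pos: [0.4689, 0.2116, 0.0367]
ee_rot: [0.999, -0.034, -0.0, 0.0]
contact_force: [-2.3, 0.0, 2.2]
grip_width: -0.0001
grasp_force: 1.3
t 44.0 tcp [468.9 211.6  36.7] yaw tool y -93.94 tilt [-0. -0.] F [-2.3  0.   2.2] w -0.1 gf 1.3 q6 0.77
```

```bash
python3 -m creep '[{"ax":0,"ay":0,"az":0,"dx":6,"dy":0,"dz":0,"jaw":-1},{"ax":0,"ay":0,"az":0,"dx":14,"dy":0,"dz":0,"jaw":-1},{"ax":0,"ay":0,"az":0,"dx":23,"dy":0,"dz":0,"jaw":-1},{"ax":0,"ay":0,"az":0,"dx":32,"dy":0,"dz":0,"jaw":-1},{"ax":0,"ay":0,"az":0,"dx":41,"dy":0,"dz":0,"jaw":-1},{"ax":0,"ay":0,"az":0,"dx":50,"dy":0,"dz":0,"jaw":-1},{"ax":0,"ay":0,"az":0,"dx":59,"dy":0,"dz":0,"jaw":-1},{"ax":0,"ay":0,"az":0,"dx":68,"dy":0,"dz":0,"jaw":-1},{"ax":0,"ay":0,"az":0,"dx":77,"dy":0,"dz":0,"jaw":-1},{"ax":0,"ay":0,"az":0,"dx":86,"dy":0,"dz":0,"jaw":-1},{"ax":0,"ay":0,"az":0,"dx":95,"dy":0,"dz":0,"jaw":-1},{"ax":0,"ay":0,"az":0,"dx":104,"dy":0,"dz":0,"jaw":-1},{"ax":0,"ay":0,"az":0,"dx":113,"dy":0,"dz":0,"jaw":-1},{"ax":0,"ay":0,"az":0,"dx":121,"dy":0,"dz":0,"jaw":-1},{"ax":0,"ay":0,"az":0,"dx":127,"dy":0,"dz":0,"jaw":-1},{"ax":0,"ay":0,"az":0,"dx":132,"dy":0,"dz":0,"jaw":-1},{"ax":0,"ay":0,"az":0,"dx":136,"dy":0,"dz":0,"jaw":-1}]' 50; python3 st.py
```

```text
clock: 46.12
tcp_pos: [0.6048, 0.2027, 0.0368]
ee_rot: [0.999, -0.034, 0.0, -0.0]
contact_force: [-2.2, -0.2, -0.5]
grip_width: 0.0002
grasp_force: 1.2
t 46.12 tcp [604.8 202.7  36.8] yaw tool y -93.94 tilt [0. 0.] F [-2.2 -0.2 -0.5] w 0.2 gf 1.2 q6 0.93
```

```bash
python3 -m creep '[{"ax":0,"ay":0,"az":0,"dx":3,"dy":0,"dz":0,"jaw":-1},{"ax":0,"ay":0,"az":0,"dx":6,"dy":0,"dz":0,"jaw":-1},{"ax":0,"ay":0,"az":0,"dx":9,"dy":0,"dz":0,"jaw":-1},{"ax":0,"ay":0,"az":0,"dx":11,"dy":0,"dz":0,"jaw":-1},{"ax":0,"ay":0,"az":0,"dx":12,"dy":0,"dz":0,"jaw":-1},{"ax":0,"ay":0,"az":0,"dx":12,"dy":0,"dz":0,"jaw":-1}]' 50; python3 st.py
```

```text
clock: 46.88
tcp_pos: [0.6125, 0.2021, 0.0369]
ee_rot: [0.999, -0.034, -0.004, 0.0]
contact_force: [-17.0, 2.4, 9.5]
grip_width: -0.0001
grasp_force: 8.5
t 46.88 tcp [612.5 202.1  36.9] yaw tool y -93.94 tilt [-0.007 -0.   ] F [-17.    2.4   9.5] w -0.1 gf 8.5 q6 0.95
```

```bash
python3 -m creep '[{"ax":0,"ay":0,"az":0,"dx":-10,"dy":0,"dz":0,"jaw":-1},{"ax":0,"ay":0,"az":0,"dx":-50,"dy":0,"dz":0,"jaw":-1},{"ax":0,"ay":0,"az":0,"dx":-100,"dy":0,"dz":-10,"jaw":-1},{"ax":0,"ay":0,"az":0,"dx":-150,"dy":0,"dz":-50,"jaw":-1},{"ax":0,"ay":0,"az":0,"dx":-200,"dy":30,"dz":-80,"jaw":-1},{"ax":0,"ay":0,"az":0,"dx":-220,"dy":80,"dz":-100,"jaw":-1},{"ax":0,"ay":0,"az":0,"dx":-220,"dy":130,"dz":-100,"jaw":-1},{"ax":0,"ay":0,"az":0,"dx":-220,"dy":180,"dz":-100,"jaw":-1},{"ax":0,"ay":0,"az":0,"dx":-220,"dy":180,"dz":-100,"jaw":-1},{"ax":0,"ay":0,"az":0,"dx":-220,"dy":180,"dz":-100,"jaw":-1}]' 50
python3 - <<'E'
from h import *
d=shot("side","s3");cv2.imwrite("pics/s3c.png",cv2.resize(d["img"][100:280,140:440],None,fx=2.6,fy=2.6))
e=shot("top","t3");P=cloud(e)*1000;A=P[60:225,195:345].reshape(-1,3)
for y in (120,150,200,250,290,310):
    q=A[abs(A[:,1]-y)<4]; w=np.sort(q[(q[:,2]>48)&(q[:,2]<62)&(q[:,0]>440)][:,0]);t=np.sort(q[(q[:,2]>100)&(q[:,2]<118)&(q[:,0]>500)][:,0])
    print(y,"panel top",w[[0,-1]].round() if len(w) else None,len(w),"chest",t[0].round() if len(t) else None)
E
python3 st.py
```

```text
clock: 48.12
tcp_pos: [0.3854, 0.0375, 0.1374]
ee_rot: [0.999, -0.035, 0.001, -0.0]
contact_force: [-0.3, 0.1, -0.0]
grip_width: -0.0004
grasp_force: 0.0
120 panel top [620. 632.] 15 chest 664.0
150 panel top [623. 635.] 15 chest 666.0
200 panel top [625. 640.] 17 chest 670.0
250 panel top [628. 642.] 17 chest 673.0
290 panel top [633. 676.] 15 chest 677.0
310 panel top [633. 687.] 23 chest 679.0
t 48.23 tcp [385.2  38.  137. ] yaw tool y -93.89 tilt [0.001 0.   ] F [ 0.5  0.5 -0.1] w 0.4 gf 0.0 q6 0.99
```

View pics/s3c.png

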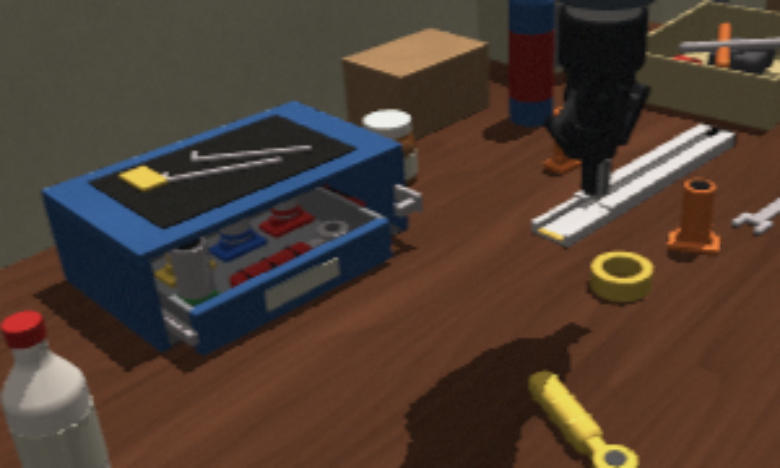

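The tray is home. The panel's outer face is at x = 625 mm against the chest at 670 mm, which is the required 45 mm gap, after 170 mm of travel. Sockets and ratchet are inside, and the jar, can and bottle are standing.

```bash
python3 -c "
from rig import r
print(r.sign_off())"
```

```text
the job is handed in; nothing more can be done
None
```

All four sockets and the ratchet are in the tray, the release lever was pressed to its stop, the tray is fully home with the bystanders still standing, and the job was handed in at about 48 s; no verdict came back.

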